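# Zero the counting scale and tip the bin of clasps into its pan

## Task

With the scale's pan still empty, zero the scale by pressing its recessed button with the stylus, and stand the stylus back in its wooden stand. Then pull the bin's bar forward to the stop so that all five clasps slide out into the pan, and swing the bin back fully home. Leave the other things on the bench where they are.

Things in the scene. Friction and masses are not known exactly. Their poses are not given: they have to be found in the camera images.
- dispenser: Fixed grey bench dispenser: two upright cheeks 78 mm deep, 157 mm high, 128 mm wide overall, on a base plate 90 x 150 mm, with a rocking bin between them. Origin on the bench straight under the bin's pivot. +x points to its back (away from the robot), +y to its left side, z up; it pours towards its own -x.
- bin (a joint): Angle of the grey plastic rocking bin, rad: 0 fully home (its start), growing as its bar is pulled towards the dispenser's -x; 1.65 is the front stop. Inside 80 mm deep, 100 wide, 55 high, with a sloping front that is a 54 degree chute at the stop. About 0.3 kg with slight drag; it falls to the end it leans to (balance near 0.8). The parts slide out late in the swing; swing it smoothly.
- bin_pivot (a point): Point on the bin's hinge axis, mid-width, 145 mm above the bench.
- bin_bar (a point): Middle of the bin's steel pull bar: round, 10 mm thick, 93 mm clear between its end arms, along the dispenser's y. From the pivot it is 70 mm back (+x) and 100 mm up at home, 105 mm forward (-x) and 62 mm up at the stop, on a circle of 122 mm radius. At home it stands 45 mm above the bin's rim: take it from above, a finger before and behind.
- scale: Fixed white counting scale 170 x 260 mm before the dispenser. Origin on the bench under the middle of its steel pan; axes about as the dispenser's. The pan, under the bin's pouring lip, has its rim 70 mm above the bench. On its right (-y) a control deck, top 50 mm above the bench, bears a display nearer the dispenser and the zero button nearer the robot.
- pan (a point): Centre of the pan's inner floor, 43 mm above the bench. Inside the pan is 150 x 150 mm, walls 27 mm high.
- tare_top (a point): Centre of the top of the unpressed zero button: grey, 11 mm across, recessed 3 mm below the deck in a round 14 mm hole, too small for a finger. In the scale's frame it is 20 mm to -x and 118 mm to -y of the pan's centre, 47 mm above the bench. Pressed straight down.
- tare (a joint): Travel of the zero button, m: 0 at rest, 0.004 fully down (takes about 4 N; it counts as pressed beyond 0.0025, about 2.5 N). Springs back.
- stand: Fixed wooden block 50 x 50 x 55 mm high with one upright hole 14 mm wide and 52 mm deep in the middle of its top, for the stylus. Origin under its centre, z up. It and the black loupe may change places.
- stand_hole (a point): Mouth of the stand's hole, centre, 55 mm above the bench.
- stylus: Loose metal stylus 118 mm long, about 35 g, standing tip down in its stand. Origin: centre of the underside of its collar, which rests on the stand's top; z points from tip to grip end. Collar 24 mm across, 4 thick; above it a round grip 12 mm thick, 66 long; below it a shaft 8 mm thick, 36 long, then a tip 5 mm thick, 12 long.
- stylus_tip (a point): End of the stylus's tip, 48 mm below the origin on its axis.
- stylus_grip (a point): Point on the stylus's axis 40 mm above its origin, the place to hold it.
- clasp0: One of five alike loose steel bracelet clasps, 34 x 16 x 9 mm, 20 g, lying in the bin at the start. Origin under its centre; its long side is its y.
- clasp1: One of five alike loose steel bracelet clasps, 34 x 16 x 9 mm, 20 g, lying in the bin at the start. Origin under its centre; its long side is its y.
- clasp2: One of five alike loose steel bracelet clasps, 34 x 16 x 9 mm, 20 g, lying in the bin at the start. Origin under its centre; its long side is its y.
- clasp3: One of five alike loose steel bracelet clasps, 34 x 16 x 9 mm, 20 g, lying in the bin at the start. Origin under its centre; its long side is its y.
- clasp4: One of five alike loose steel bracelet clasps, 34 x 16 x 9 mm, 20 g, lying in the bin at the start. Origin under its centre; its long side is its y.
- loupe: Bystander, to be left alone: black eye loupe 38 mm across, 34 mm high. Loose on the bench.
- jar: Bystander, to be left alone: small lidded jar 44 mm across, 50 mm high. Loose on the bench.
- tweezers: Bystander, to be left alone: steel tweezers 120 mm long, lying. Loose on the bench.
- driver: Bystander, to be left alone: screwdriver 130 mm long, lying (origin under it). Loose on the bench.
- casering: Bystander, to be left alone: brass movement holder, a disc 40 mm across, 12 mm high. Loose on the bench.
- dish: Bystander, to be left alone: glass dish 70 mm across, 22 mm high. Loose on the bench.
There are look-alikes about, which are no part of the job. There is more than one size of the stand; the job needs the largest.

How it is judged:
By the outcome, as a careful person would: the job done as asked, in the order asked, and still so for the second after the job is handed in, with the robot touching nothing.
It also fails if it takes over 72 s, if anything falls off the work surface, if the arm or the gripper's body presses on something with over 40 N, if the wrist force passes 120 N, or if a joint passes its speed limit or range.

## Robot

A 6-joint arm with a two-finger parallel gripper is mounted at the origin on the work surface. World frame = base frame: x ahead of the robot, y to its left, z up, the work surface at z = 0. Lengths are in m, angles in degrees, forces in N, time in s.
With the tool pointing down it reaches from about 0.325 to 0.9 m from the base axis. Payload 3.5 kg.
Tool frame: the origin (TCP) lies midway between the tips of the shut fingers; the grasp point (between the pads) lies 19 mm behind it (ctrl.grip_depth is the distance from the TCP to the grasp point, in m); z points along the fingers, y is the direction in which the jaws open and shut (so a half turn about z gives the same grasp; the last joint's range is limited). The gripper opens to 85 mm and grips with 20 to 120 N. Pads are 22 mm wide; open, the fingers measure 114 mm over their backs; the gripper's body (76 mm by 85 mm) begins 54 mm behind the grasp point. The pads swing forward as they close: fully open they stand 13 mm farther back than shut.
Start: joints at [-72.674, 15.837, -1.513, 72.651, 0, 84.076], TCP at [0.247, -0.574, 0.231] pointing down, gripper open.
Joint ranges: [-178.77, 178.77], [-48.84, 107.48], [-61.69, 71.31], [-111.58, 123.2], [-90, 87.43], [-180, 180]. Speed limits (degrees/s): [147.25, 147.25, 180, 180, 180, 180].

## Interface

Orientations are given as [roll, pitch, yaw] about the fixed x, y, z axes, in that order (R = Rz(yaw) Ry(pitch) Rx(roll)).
In Python, from cell import ctrl gives the robot as it stands.
- The arm moves only by the tool jog_arm, never from a script. Its argument "moves" is a list that holds one entry, the list of rows, each a list of 7 numbers: the shift along the tool's x, y, z in cm, then the turn, a rotation vector about the tool's x, y, z in degrees, then the gripper command: -1 is fully open, 1 is shut, values between are in proportion. In form: [[[x, y, z, ax, ay, az, gripper], ...]]. A call has 1 to 12 rows; each row is the pose to reach, as a shift and turn from the pose commanded when the call began, along the tool's axes at that moment; what a row does not reach only later rows make up. A row lasts 1/8 s, in which the tool goes at most 62.5 mm and 10.7 degrees, less where a joint would pass 70% of its speed; a pose out of reach is approached as far as the arm can. A call with a gripper value outside its range is refused whole. The fingers move at their own pace and stop on an object; the grip force is fixed at half the most. Time passes only in rows, so rows that repeat a pose let the fingers close. It gives the time, the measured TCP pose, the force and the opening at its end, in the units of the state.
- ctrl.read_state(): the state, without advancing time (a new reading comes with each control period).
- ctrl.camera(name): name is "scene" or "top"; returns the picture (480x640x3 uint8, red, green, blue); there is no depth.
- ctrl.calibration(name): a dict with "fx", "fy", "cx", "cy" (pixels), "extrinsics" (4x4, takes a point from camera to world coordinates). Camera axes: x right, y down, z forward; pixel columns grow to the right and rows downward; lengths in m; the calibration is good to about 2 mm. A picture is of the moment at which its call begins. calibration takes no time and is no camera call.
- ctrl.job_done(): hands the job in, once; it reports no verdict.
Trained networks look in the newest picture that a camera, given by its name, has taken for a name from the list of things; names that differ only in an ending like _2 or _b are one class to them, and where a whole thing is asked for, a point or a joint stands for the part that bears it (a point fixed in the world has none). Each returns a list of dicts, best first, with "confidence" (0 to 1); they miss things now and then, are a little off and sometimes report something else, mostly with a low value. They report only what shows in the picture. A call takes as long as a camera call. They do not tell look-alikes from the thing itself.
- ctrl.search_frame(thing, camera): "box" ([left, top, right, bottom] in pixels, round what is visible of it).
- ctrl.landmark_of(thing, camera): "at" ([column, row] in pixels: a listed point, or the origin of a listed thing).
The state is a dict: "time": time; "joint_pos": joint angles; "joint_vel": joint speeds; "tau": joint torques, N m; "eef_pos": TCP position; "eef_rot": TCP orientation; "contact_force": force on the tool from outside, world axes, zero at the start; "ft_torque": the same for the moment, N m; "finger_gap": finger opening in m.
Only numpy, scipy, OpenCV 4.12 (cv2) and the standard library are available. Lean on these libraries where they do the work, as an engineer would, in place of code of your own. Each camera call takes 0.05 s, during which the arm holds its last target.

## Working session

There is one attempt and no reset: what is moved stays moved. The work goes in short steps, Python scripts to look and compute and a tool call to move; the robot and the scene stay as the last step left them, time stands still between calls to the robot, and variables do not carry over. Pictures are saved under pics/ and viewed, and the job is handed in when it is done.

Besides the shell and the picture viewer there is one more tool, called after "Request:" in YAML: its name, and indented under it one key for each argument. jog_arm: Moves the arm, as the interface text tells. Its arguments: {"type":"object","properties":{"moves":{"type":"array"}},"required":["moves"]}

```bash
ls; mkdir -p pics; python3 - <<'E'
from cell import ctrl
import cv2
print(ctrl.read_state())
for n in("scene","top"):
    im=ctrl.camera(n); cv2.imwrite(f"pics/{n}0.png",im[:,:,::-1]); print(n,ctrl.calibration(n))
E
```

```text
pics
{'time': 0.0, 'joint_pos': array([-7.26745460e+01,  1.58781489e+01, -1.59904954e+00,  7.26502261e+01,
       -1.82706990e-03,  8.40743638e+01]), 'joint_vel': array([ 0.06654353,  0.04616472,  0.02154392,  0.00322555, -0.1577817 ,
       -0.11048208]), 'tau': array([ 7.23705525e-04, -4.45512307e+01,  2.95199794e+01,  1.62236748e-02,
       -1.35549303e-04,  9.93189744e-07]), 'eef_pos': array([ 0.24646008, -0.57349796,  0.23015096]), 'eef_rot': array([-1.79873068e+02, -1.13376879e-02,  2.32510796e+01]), 'contact_force': array([ 0.03302404, -0.18851718, -0.61508633]), 'ft_torque': array([-0.01577313, -0.00026939,  0.04071574]), 'finger_gap': 0.08549339197413866}
scene {'fx': 534.8439883060197, 'fy': 534.8439883060197, 'cx': 313.807096419819, 'cy': 242.07572308359119, 'extrinsics': array([[ 0.42395549,  0.73755544, -0.52561746,  1.06718521],
       [ 0.90565169, -0.34041428,  0.25281048, -0.23946077],
       [ 0.00753406, -0.58320673, -0.81228883,  1.00479145],
       [ 0.        ,  0.        ,  0.        ,  1.        ]])}
top {'fx': 514.762692185258, 'fy': 514.762692185258, 'cx': 327.06077537472544, 'cy': 238.32150212748851, 'extrinsics': array([[ 0.01122783, -0.98907856,  0.14696101,  0.37121734],
       [-0.9994855 , -0.00668496,  0.0313696 , -0.01510948],
       [-0.03004457, -0.14723761, -0.98864473,  1.18741096],
       [ 0.        ,  0.        ,  0.        ,  1.        ]])}
```

View pics/scene0.png

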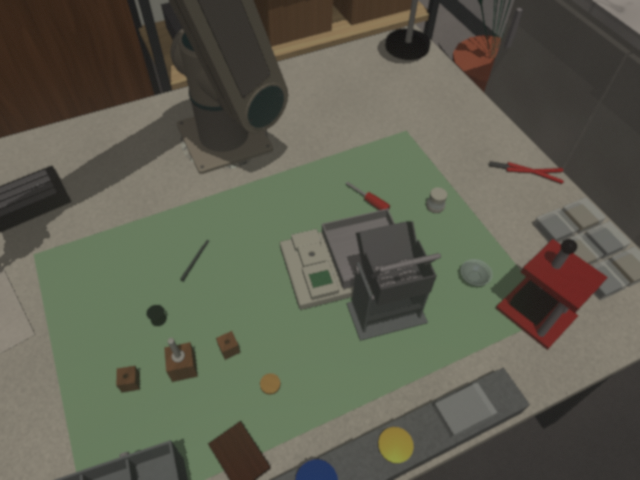

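View pics/top0.png

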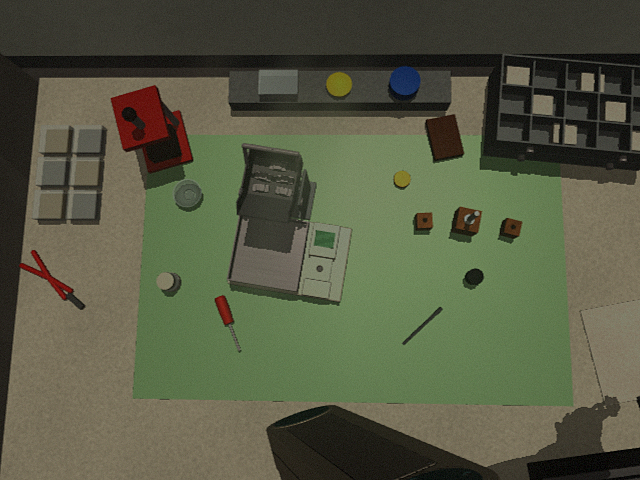

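The scene view shows the stylus standing in the largest block at (178,355), with smaller blocks at (127,378) and (228,345). The scale is at (330,260) and the dispenser at (395,275). In the top view the stand is at (466,221) and the button at about (319,268). Next I'll triangulate the points.

```bash
cat > h.py <<'E'
from cell import ctrl
import cv2, numpy as np
from scipy.spatial.transform import Rotation as R
CAL={n:ctrl.calibration(n) for n in("scene","top")}
def K(n):
    c=CAL[n]; return np.array([[c["fx"],0,c["cx"]],[0,c["fy"],c["cy"]],[0,0,1]])
def P(n): return K(n)@np.linalg.inv(CAL[n]["extrinsics"])[:3]
def proj(n,X):
    q=P(n)@np.append(X,1); return q[:2]/q[2]
def tri(a,b):
    q=cv2.triangulatePoints(P("scene"),P("top"),np.array(a,float).reshape(2,1),np.array(b,float).reshape(2,1)); X=(q[:3]/q[3]).ravel()
    return X, np.linalg.norm(proj("scene",X)-a)+np.linalg.norm(proj("top",X)-b)
def atz(n,uv,z):
    E=CAL[n]["extrinsics"]; d=E[:3,:3]@np.linalg.inv(K(n))@np.append(uv,1); o=E[:3,3]; return o+d*(z-o[2])/d[2]
def snap(name,cams=("scene","top"),crop=None,s=1):
    for n in cams:
        im=ctrl.camera(n)[:,:,::-1]
        if crop and n in crop:
            l,t,r,b=crop[n]; im=im[t:b,l:r]; k=min(800/(r-l),600/(b-t)); im=cv2.resize(im,None,fx=k,fy=k,interpolation=cv2.INTER_CUBIC)
        cv2.imwrite(f"pics/{n}_{name}.png",im)
def tooldelta(target_pos,target_rpy=None):
    s=ctrl.read_state(); Rt=R.from_euler("xyz",s["eef_rot"],degrees=True)
    return Rt.inv().apply(np.array(target_pos)-s["eef_pos"])*100, (None if target_rpy is None else (Rt.inv()*R.from_euler("xyz",target_rpy,degrees=True)).as_rotvec(degrees=True))
E
python3 - <<'E'
from h import *
np.set_printoptions(precision=4,suppress=True)
for t in ["stand_hole","stylus_grip","stylus","tare_top","pan","bin_bar","bin_pivot","dispenser","scale"]:
    r={n:ctrl.landmark_of(t,n) for n in("scene","top")}
    for n in r: print(t,n,[(np.round(d["at"],1).tolist(),round(d["confidence"],2)) for d in r[n][:4]])
    if r["scene"] and r["top"]:
        print("   ",*tri(r["scene"][0]["at"],r["top"][0]["at"]))
print(ctrl.read_state()["time"])
E
```

```text
stand_hole scene [([177.3, 356.8], 0.81), ([123.3, 377.0], 0.65), ([225.8, 344.9], 0.55), ([402.0, 265.2], 0.46)]
stand_hole top [([516.7, 224.8], 0.9), ([465.3, 219.6], 0.87), ([425.8, 217.1], 0.55)]
    [ 0.5848 -0.3333  0.1048] 53.79123915426325
stylus_grip scene [([174.6, 345.6], 0.69), ([409.7, 275.8], 0.51), ([195.7, 261.4], 0.43)]
stylus_grip top [([471.6, 219.0], 0.67)]
    [ 0.5792 -0.2893  0.0887] 1.8101876706602016
stylus scene [([176.4, 354.8], 0.73)]
stylus top [([468.9, 218.3], 0.46)]
    [ 0.5853 -0.2916  0.0623] 0.23763791756566616
tare_top scene [([313.6, 254.6], 0.9)]
tare_top top [([320.0, 268.7], 0.87), ([268.7, 252.1], 0.58)]
    [0.4743 0.0407 0.0439] 4.211776206715101
pan scene [([368.0, 247.3], 0.9)]
pan top [([267.5, 250.9], 0.6)]
    [0.5118 0.1562 0.0513] 2.3799790418230993
bin_bar scene [([411.9, 257.1], 0.94)]
bin_bar top [([270.8, 147.7], 0.87)]
    [0.682  0.1254 0.2602] 4.108320409291812
bin_pivot scene [([385.2, 260.4], 0.97)]
bin_pivot top [([271.4, 198.0], 0.77)]
    [0.6095 0.1342 0.1474] 0.20907884778145328
dispenser scene [([378.5, 299.0], 0.77)]
dispenser top [([264.4, 176.3], 0.73), ([318.7, 268.7], 0.62)]
    [0.6605 0.1288 0.0968] 28.705613192157394
scale scene [([363.9, 258.3], 0.86)]
scale top [([270.8, 255.9], 0.86)]
    [0.506  0.1548 0.0016] 1.597295013882956
1.0
```

```bash
python3 - <<'E'
import cv2,numpy as np
def c(n,l,t,r,b,out):
    im=cv2.imread(f"pics/{n}0.png")[t:b,l:r]; k=400/(r-l); return cv2.resize(im,(400,300),interpolation=cv2.INTER_CUBIC)
a=np.vstack([np.hstack([c("scene",150,330,210,375+0,0),c("scene",290,232,340,270-0,0)]),np.hstack([c("top",440,195,500,240,0),c("top",294,249,346,288,0)])])
cv2.imwrite("pics/crops1.png",cv2.convertScaleAbs(a,alpha=1.5))
b=np.hstack([c("scene",335,210,455,300,0),c("top",220,130,340,220,0)])
cv2.imwrite("pics/crops2.png",cv2.convertScaleAbs(b,alpha=1.5))
E
```

```text
(no output)
```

View pics/crops1.png

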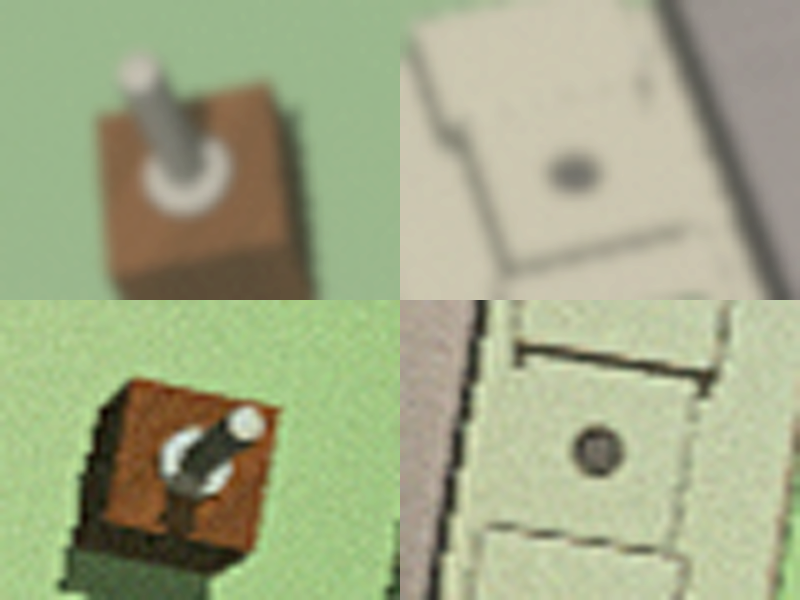

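View pics/crops2.png

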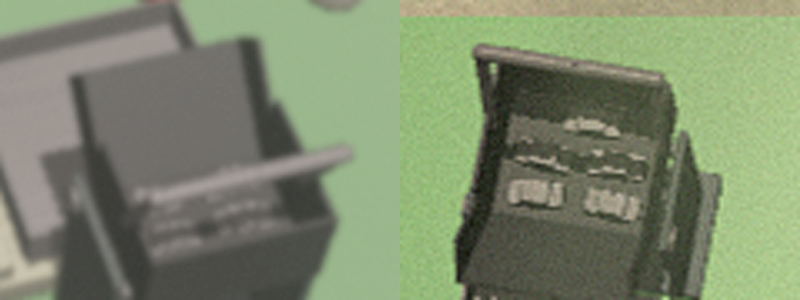

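```bash
python3 - <<'E'
from h import *
np.set_printoptions(precision=4,suppress=True)
S=dict(collar=((177.9,356.3),(469.5,219.3),.059),end=((171,340.8),(476.9,213.6),.125),btn=((311.9,253.9),(319.7,268.8),.047),barL=((377,268.5),(298,152.5),.245),barR=((438.5,255.6),(244,145),.245),barm=((411.9,257.1),(270.8,147.7),.245),piv=((385.2,260.4),(271.4,198),.145),pan=((368,247.3),(267.5,250.9),.043),scale=((363.9,258.3),(270.8,255.9),0))
for k,(a,b,z) in S.items():
    print(k,*tri(a,b),atz("scene",a,z)[:2],atz("top",b,z)[:2])
E
```

```text
collar [ 0.5849 -0.2923  0.0553] 2.4776727747619054 [ 0.5878 -0.2899] [ 0.5836 -0.2939]
end [ 0.5847 -0.2914  0.1217] 2.7541931440240552 [ 0.5875 -0.2889] [ 0.5833 -0.2932]
btn [0.4731 0.0393 0.0463] 2.381512181375056 [0.4743 0.0415] [0.4722 0.0367]
barL [0.6735 0.0699 0.2507] 1.7809142119563681 [0.6701 0.0707] [0.676 0.072]
barR [0.6914 0.1775 0.2456] 2.131743515060463 [0.6914 0.1798] [0.6907 0.1758]
barm [0.682  0.1254 0.2602] 4.108320409291812 [0.6749 0.1365] [0.6854 0.1242]
piv [0.6095 0.1342 0.1474] 0.20907884778145328 [0.6082 0.135 ] [0.6102 0.1347]
pan [0.5118 0.1562 0.0513] 2.3799790418230993 [0.5076 0.1622] [0.5118 0.1549]
scale [0.506  0.1548 0.0016] 1.597295013882956 [0.5055 0.1571] [0.5054 0.1532]
```

```bash
cat >> h.py <<'E'
def rel(cp,crpy,wps):
    "rows from commanded pose cp,crpy to world waypoints (pos,rpy)"
    R0=R.from_euler("xyz",crpy,degrees=True)
    for p,a in wps:
        print(np.round(R0.inv().apply(np.array(p)-cp)*100,2), np.round((R0.inv()*R.from_euler("xyz",a,degrees=True)).as_rotvec(degrees=True),1))
E
python3 - <<'E'
from h import *
d=[180,0,23.25]
rel([.247,-.574,.231],d,[([.5855,-.292,.18],d),([.5855,-.292,.076],d)])
E
```

```text
[ 42.23 -12.55   5.1 ] [0. 0. 0.]
[ 42.23 -12.55  15.5 ] [0. 0. 0.]
```

Request:
jog_arm:
  moves:
    - [[21,-6.3,2,0,0,0,-1],[42.2,-12.55,4.5,0,0,0,-1],[42.2,-12.55,4.5,0,0,0,-1],[42.2,-12.55,4.5,0,0,0,-1],[42.2,-12.55,4.5,0,0,0,-1],[42.2,-12.55,4.5,0,0,0,-1],[42.2,-12.55,4.5,0,0,0,-1],[42.2,-12.55,4.5,0,0,0,-1],[42.2,-12.55,4.5,0,0,0,-1],[42.2,-12.55,4.5,0,0,0,-1]]

```text
time: 2.25
eef_pos: [0.584, -0.2935, 0.1865]
eef_rot: [180.0, 0.0, 23.2]
contact_force: [-0.4, 0.2, -1.0]
finger_gap: 0.0856
```

```bash
python3 - <<'E'
from h import *
snap("a",crop=dict(scene=(110,270,270,390),top=(400,150,560,270)))
E
```

```text
(no output)
```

View pics/scene_a.png

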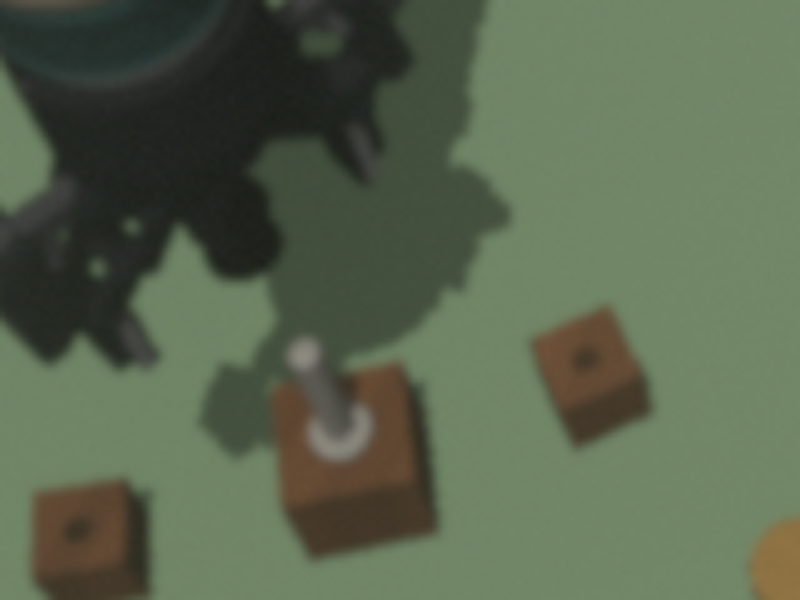

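View pics/top_a.png

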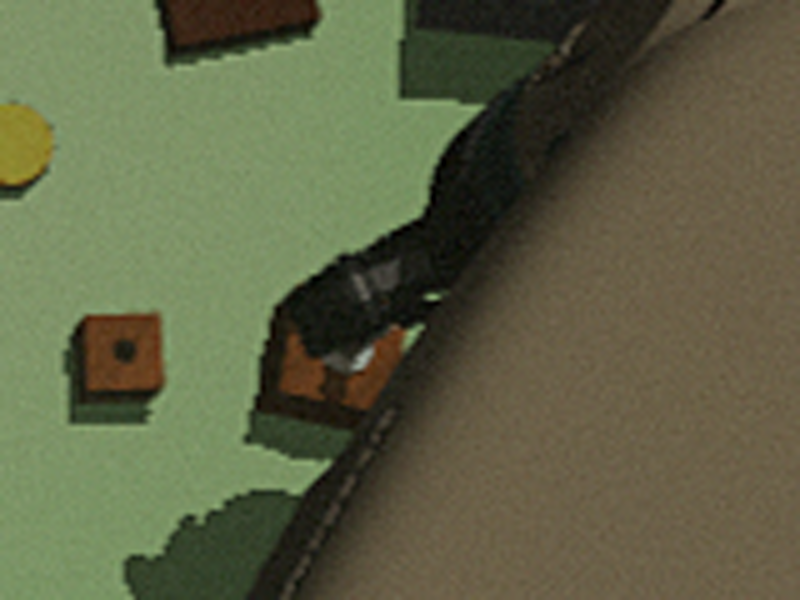

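The scene view shows the open fingertips at about (138,341) and (184,306), straddling the stylus, whose top is at (171,341). I'll check this against the scene projection and work out the descent.

```bash
python3 - <<'E'
from h import *
p=np.array([.584,-.2935,.1995]); y=R.from_euler("xyz",[180,0,23.2],degrees=True).apply([0,1,0])
for s in(-.0425,0,.0425): print(proj("scene",p+s*y))
for q in ([.5855,-.292,.125],[.5855,-.292,.059]): print(proj("scene",q),proj("top",q))
print(R.from_euler("xyz",[180,0,23.25],degrees=True).inv().apply(np.array([.5855,-.292,.076])-p+[0,0,.013])*100)
E
```

```text
[178.16389581 304.17842163]
[158.42142265 320.81070566]
[137.83692698 338.15236167]
[169.0088358  340.53165983] [476.27457384 212.58004984]
[176.44502842 355.71651651] [468.61863844 218.44962817]
[ 0.19703026 -0.0786071  11.05      ]
```

Request:
jog_arm:
  moves:
    - [[0.1,0,5.5,0,0,0,-1],[0.1,0,11,0,0,0,-1],[0.1,0,11,0,0,0,-1],[0.1,0,11,0,0,0,0.4],[0.1,0,11,0,0,0,1],[0.1,0,11,0,0,0,1],[0.1,0,11,0,0,0,1],[0.1,0,11,0,0,0,1],[0.1,0,11,0,0,0,1]]

```text
time: 3.48
eef_pos: [0.5865, -0.2922, 0.0775]
eef_rot: [179.9, -0.1, 23.3]
contact_force: [-0.4, 1.3, 5.6]
finger_gap: 0.0106
```

```bash
python3 - <<'E'
from h import *
d=[180,0,23.25]; R0=R.from_euler("xyz",d,degrees=True)
c=np.array([.247,-.574,.231])+R0.apply([.423,-.1255,.155]); print(c)
rel(c,d,[(c+[0,0,.11],d),([.473,.039,.187],d),([.473,.039,.15],d)])
E
```

```text
[ 0.58610833 -0.29171505  0.076     ]
[  0.   0. -11.] [0. 0. 0.]
[  2.66 -34.85 -11.1 ] [0. 0. 0.]
[  2.66 -34.85  -7.4 ] [0. 0. 0.]
```

Request:
jog_arm:
  moves:
    - [[0,0,-3,0,0,0,1],[0,0,-7,0,0,0,1],[0,0,-11,0,0,0,1],[0,0,-11,0,0,0,1],[0,0,-11,0,0,0,1]]

```text
time: 4.1
eef_pos: [0.5852, -0.2916, 0.1853]
eef_rot: [-179.9, 0.1, 23.3]
contact_force: [-0.3, 0.5, -0.0]
finger_gap: 0.0105
```

```bash
python3 - <<'E'
from h import *
print(ctrl.read_state()['eef_pos'])
snap("b",crop=dict(scene=(80,230,280,380),top=(400,150,560,270)))
E
```

```text
[ 0.58521973 -0.29159382  0.18529896]
```

View pics/scene_b.png

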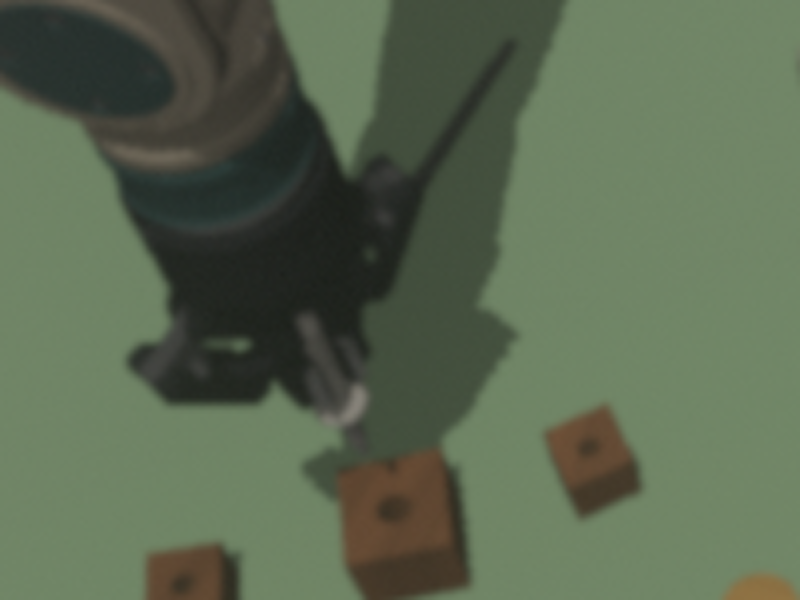

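The stylus has been lifted with its collar at (166,331), and the stand hole is now visible at (178.7,357). Next I move over the button.

Request:
jog_arm:
  moves:
    - [[0.7,-8,-11,0,0,0,1],[1.3,-17,-11,0,0,0,1],[2.0,-26,-11,0,0,0,1],[2.65,-34.85,-11,0,0,0,1],[2.65,-34.85,-9,0,0,0,1],[2.65,-34.85,-7.4,0,0,0,1],[2.65,-34.85,-7.4,0,0,0,1],[2.65,-34.85,-7.4,0,0,0,1],[2.65,-34.85,-7.4,0,0,0,1],[2.65,-34.85,-7.4,0,0,0,1],[2.65,-34.85,-7.4,0,0,0,1],[2.65,-34.85,-7.4,0,0,0,1]]

```text
time: 5.7
eef_pos: [0.4728, 0.0382, 0.2604]
eef_rot: [180.0, -0.0, 23.2]
contact_force: [0.6, -1.4, 0.8]
finger_gap: 0.0105
```

```bash
python3 - <<'E'
from h import *
print(ctrl.read_state()['eef_pos'])
snap("c",crop=dict(scene=(270,210,350,270),top=(260,210,380,300)))
E
```

```text
[0.47283621 0.03819674 0.26038285]
```

View pics/scene_c.png

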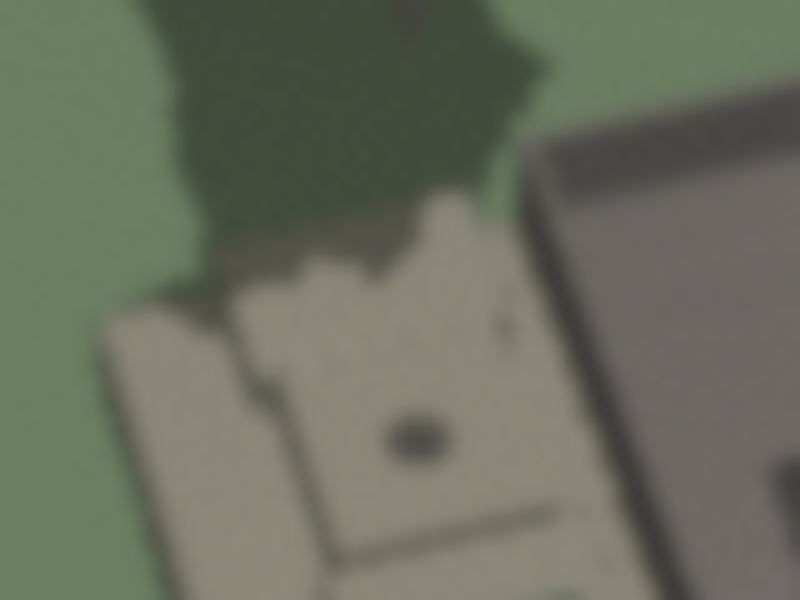

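View pics/top_c.png

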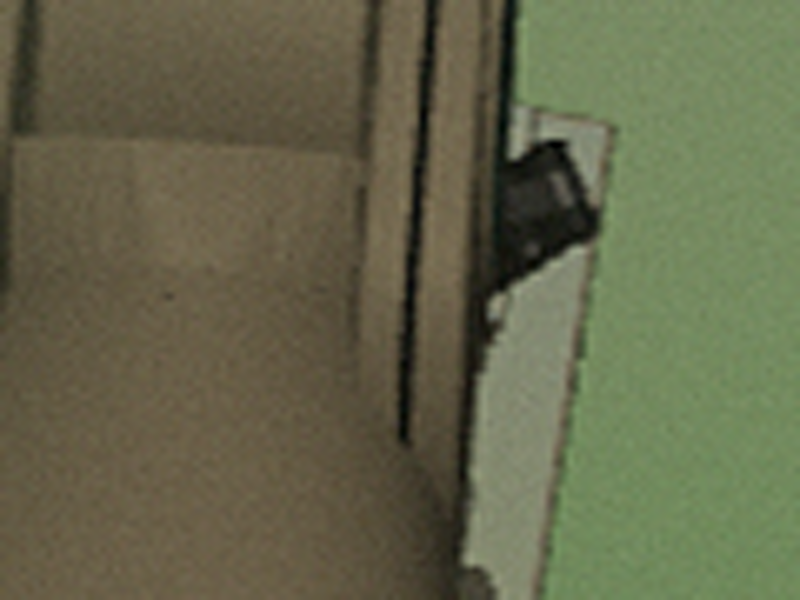

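I misread the height reference, so the tool is high at z=0.26. The button shows clearly at scene (311.8,254). Lowering now.

Request:
jog_arm:
  moves:
    - [[0,0,5,0,0,0,1],[0,0,10,0,0,0,1],[0,0,12,0,0,0,1],[0,0,12,0,0,0,1],[0,0,12,0,0,0,1]]

```text
time: 6.42
eef_pos: [0.4737, 0.0387, 0.1415]
eef_rot: [179.9, -0.1, 23.3]
contact_force: [0.1, -0.9, -0.1]
finger_gap: 0.0108
```

```bash
python3 - <<'E'
from h import *
s=ctrl.read_state(); p=s['eef_pos'];print(p,s['eef_rot'])
snap("d",crop=dict(scene=(270,210,350,270),top=(260,210,380,300)))
for dz in(-.069,-.021): print(proj("scene",p+[0,0,dz]))
print(proj("scene",[.473,.039,.047]))
print([(d["at"],d["confidence"]) for d in ctrl.landmark_of("stylus_tip","scene")],[(d["at"],d["confidence"]) for d in ctrl.landmark_of("stylus","scene")])
E
```

```text
[0.47366217 0.03865087 0.14146898] [ 1.79947940e+02 -1.04048857e-01  2.32516526e+01]
[310.62539622 247.38263418]
[310.6884201  233.96681196]
[310.61122168 253.85064593]
[([312.8, 245.9], 0.68)] [([312.3, 234.1], 0.45)]
```

View pics/scene_d.png

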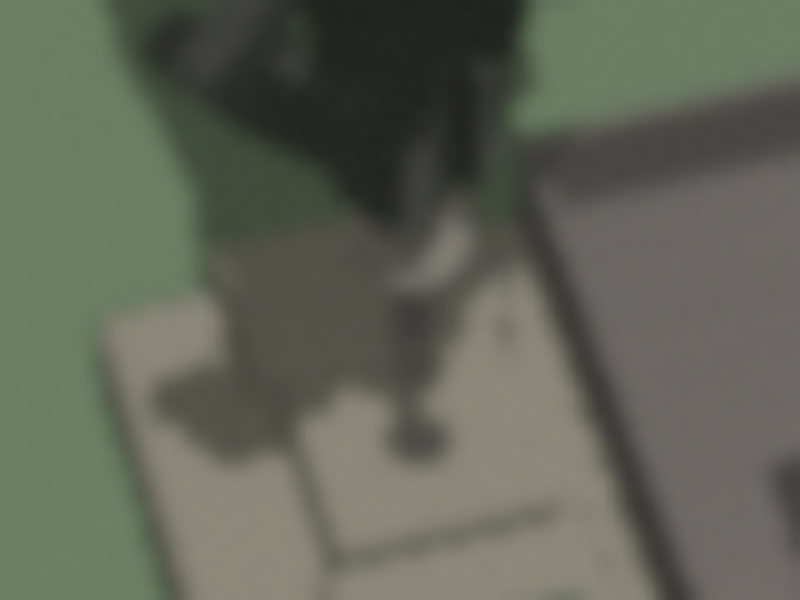

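View pics/top_d.png

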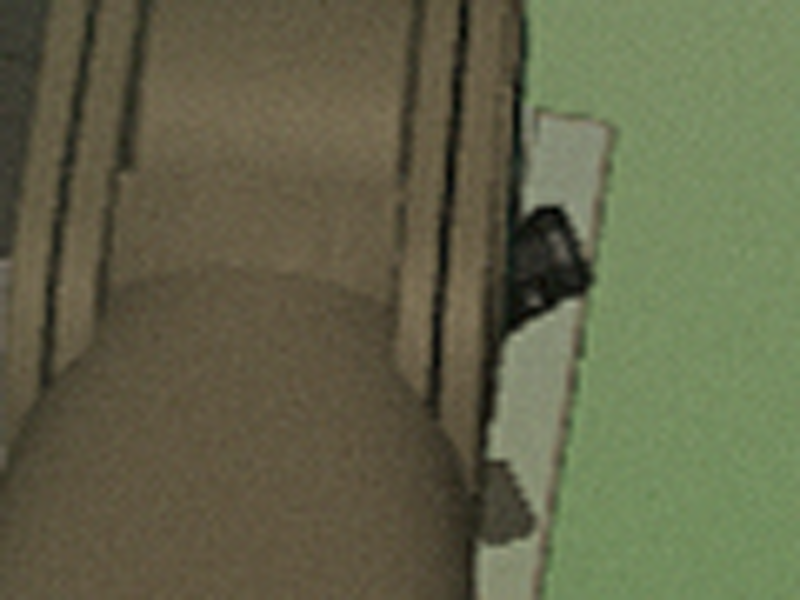

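```bash
python3 - <<'E'
from h import *
im=ctrl.camera("scene")[:,:,::-1][222:264,290:335]
im=cv2.convertScaleAbs(im,alpha=1.8)
cv2.imwrite("pics/z1.png",cv2.resize(im,None,fx=14,fy=14,interpolation=cv2.INTER_LANCZOS4))
E
```

```text
(no output)
```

View pics/z1.png

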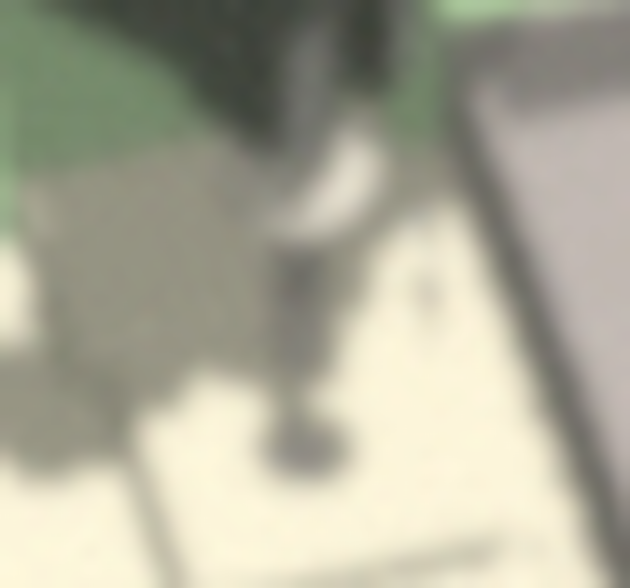

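```bash
python3 - <<'E'
from h import *
p=np.array([.5852,-.2916,.1853])
for dz in(-.0705,-.0585,-.0225): print(proj("scene",p+[0,0,dz]))
print('now')
p=np.array([.4737,.0387,.1415])
for tilt in(0,6,12):
  a=R.from_euler("xyz",[180,0,23.25],degrees=True)*R.from_euler("y",tilt,degrees=True)
  for l in(-.0225+.0415-.0225+.0225,): pass
  g=p+[0,0,.019]
  print(tilt,[np.round((proj("scene",g+a.apply([0,0,l]))-[290,222])*14) for l in(.0375,.0415,.0775,.0895)], (g+a.apply([0,0,.0895])))
im=cv2.imread("pics/scene_b.png")[300:480,250:470]
cv2.imwrite("pics/z2.png",cv2.convertScaleAbs(cv2.resize(im,None,fx=3,fy=3,interpolation=cv2.INTER_CUBIC),alpha=1.8))
E
```

```text
[170.38130081 342.76326932]
[168.96556047 339.86646061]
[164.53913939 330.80936531]
now
0 [array([290., 157.]), array([290., 174.]), array([289., 315.]), array([289., 361.])] [0.4737 0.0387 0.071 ]
6 [array([310., 171.]), array([312., 189.]), array([329., 343.]), array([335., 393.])] [0.48229557 0.04239295 0.07149029]
12 [array([330., 183.]), array([334., 202.]), array([369., 367.]), array([381., 421.])] [0.49079696 0.04604543 0.07295579]
```

View pics/z2.png

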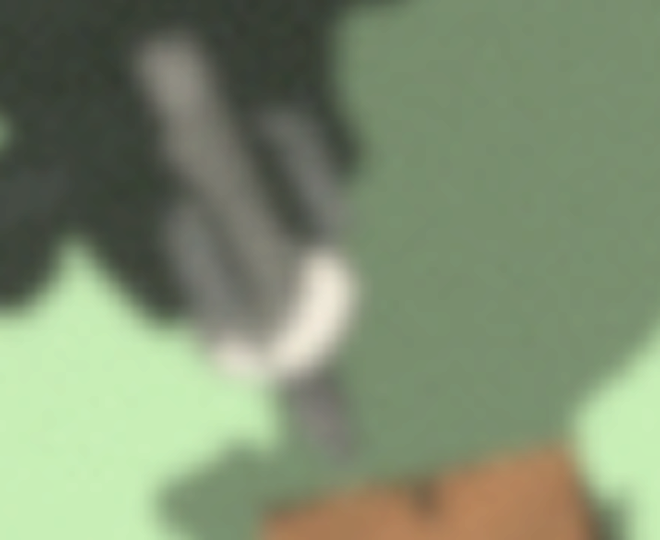

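In the lift picture the tip shows at (170.4,342.9), against (170.4,342.8) predicted for an upright stylus. So it is held upright, and the dark line below the tip is its shadow. Lowering to just above the button.

Request:
jog_arm:
  moves:
    - [[0,0,1.0,0,0,0,1],[0,0,1.7,0,0,0,1],[0,0,1.7,0,0,0,1],[0,0,1.7,0,0,0,1]]

```text
time: 7.18
eef_pos: [0.4725, 0.0387, 0.1231]
eef_rot: [-180.0, 0.0, 23.3]
contact_force: [0.3, 0.1, -1.1]
finger_gap: 0.0103
```

```bash
python3 - <<'E'
from h import *
p=ctrl.read_state()['eef_pos'];print(p)
im=ctrl.camera("scene")[:,:,::-1][222:264,290:335]
im=cv2.convertScaleAbs(im,alpha=1.8)
cv2.imwrite("pics/z3.png",cv2.resize(im,None,fx=14,fy=14,interpolation=cv2.INTER_LANCZOS4))
print((proj("scene",p-[0,0,.0705])-[290,222])*14,(proj("scene",[.473,.039,.047])-[290,222])*14)
E
```

```text
[0.47246722 0.03871853 0.12310283]
[285.54917947 423.4454208 ] [288.55710355 445.90904302]
```

View pics/z3.png

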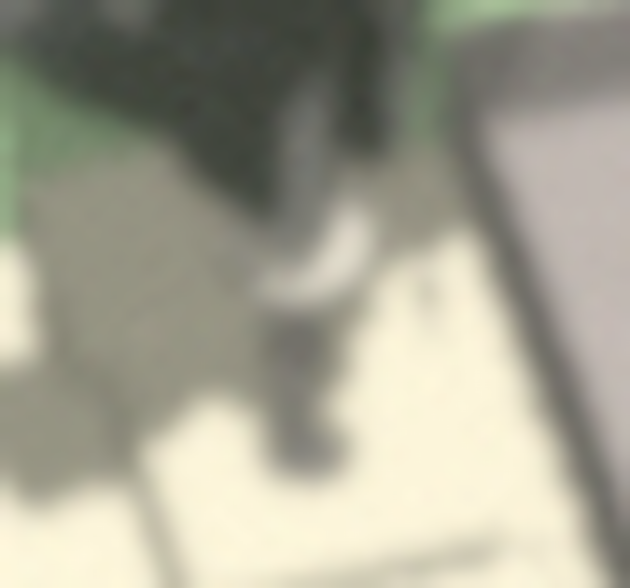

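The tip is at about (311,252.7), just short of the hole centre at (311.9,253.9) and roughly 1 mm to the left. I'll shift by that amount and press in steps.

Request:
jog_arm:
  moves:
    - [[0.1,-0.1,0,0,0,0,1],[0.1,-0.1,0.4,0,0,0,1],[0.1,-0.1,0.7,0,0,0,1],[0.1,-0.1,0.85,0,0,0,1],[0.1,-0.1,0.85,0,0,0,1]]

```text
time: 7.85
eef_pos: [0.4733, 0.04, 0.115]
eef_rot: [-180.0, -0.0, 23.3]
contact_force: [-0.3, -0.4, 2.2]
finger_gap: 0.0104
```

Request:
jog_arm:
  moves:
    - [[0,0,0.15,0,0,0,1],[0,0,0.25,0,0,0,1],[0,0,0.3,0,0,0,1],[0,0,0.3,0,0,0,1]]

```text
time: 8.35
eef_pos: [0.4737, 0.0401, 0.1131]
eef_rot: [180.0, -0.1, 23.3]
contact_force: [-1.9, 0.4, 9.4]
finger_gap: 0.0104
```

```bash
python3 - <<'E'
from h import *
print(ctrl.read_state()['contact_force'])
im=ctrl.camera("scene")[:,:,::-1][222:282,290:350]
cv2.imwrite("pics/z4.png",cv2.resize(cv2.convertScaleAbs(im,alpha=1.8),None,fx=10,fy=10,interpolation=cv2.INTER_LANCZOS4))
E
```

```text
[-1.85732892  0.38727508  9.37607991]
```

View pics/z4.png

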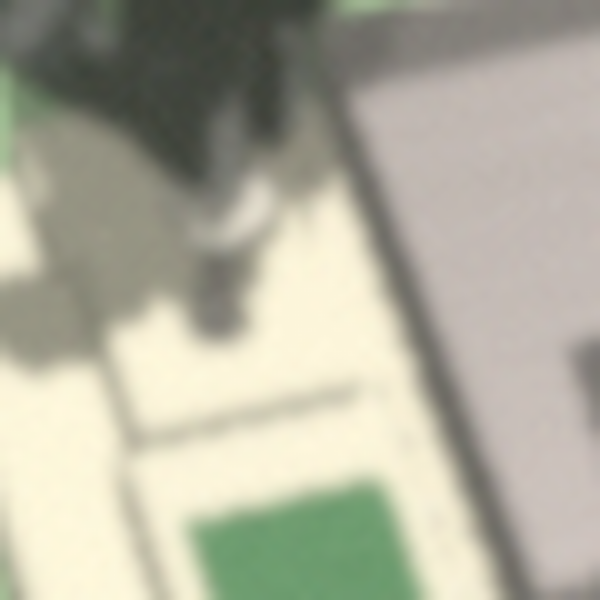

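The force was 2.2 N part-way down and rose to 9.4 N at the bottom with the tip inside the hole, so the button is fully pressed. Now I retract and return to the stand.

Request:
jog_arm:
  moves:
    - [[0,0,-3,0,0,0,1],[0,0,-8.5,0,0,0,1],[-0.7,9,-8.5,0,0,0,1],[-1.4,18,-8.5,0,0,0,1],[-2.1,27,-8.0,0,0,0,1],[-2.75,34.95,-7.45,0,0,0,1],[-2.75,34.95,-7.45,0,0,0,1],[-2.75,34.95,-7.45,0,0,0,1],[-2.75,34.95,-7.45,0,0,0,1],[-2.75,34.95,-7.45,0,0,0,1],[-2.75,34.95,-7.45,0,0,0,1]]

```text
time: 9.78
eef_pos: [0.5854, -0.2906, 0.1862]
eef_rot: [-179.9, 0.0, 23.3]
contact_force: [-0.0, 0.7, -1.0]
finger_gap: 0.0104
```

```bash
python3 - <<'E'
from h import *
print(ctrl.read_state()['eef_pos'])
im=ctrl.camera("scene")[:,:,::-1]; cv2.imwrite("pics/scene_full_e.png",im)
a=im[310:380,140:210]
cv2.imwrite("pics/z5.png",cv2.resize(cv2.convertScaleAbs(a,alpha=1.8),None,fx=8,fy=8,interpolation=cv2.INTER_CUBIC))
t=ctrl.camera("top")[:,:,::-1][190:260,430:500]
cv2.imwrite("pics/z5t.png",cv2.resize(cv2.convertScaleAbs(t,alpha=1.5),None,fx=8,fy=8,interpolation=cv2.INTER_CUBIC))
E
```

```text
[ 0.58536658 -0.29057976  0.18616641]
```

View pics/z5.png

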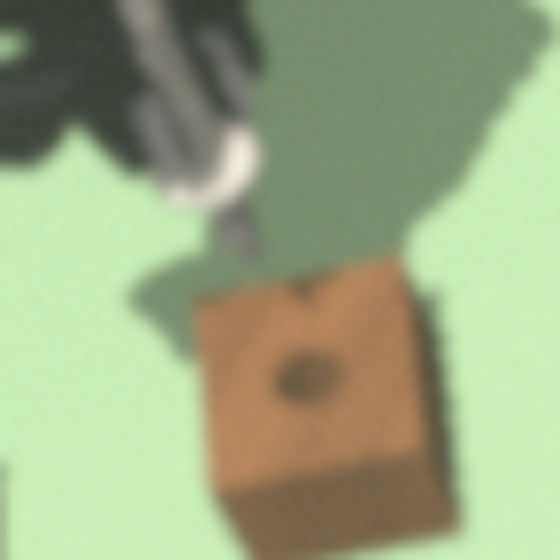

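View pics/z5t.png

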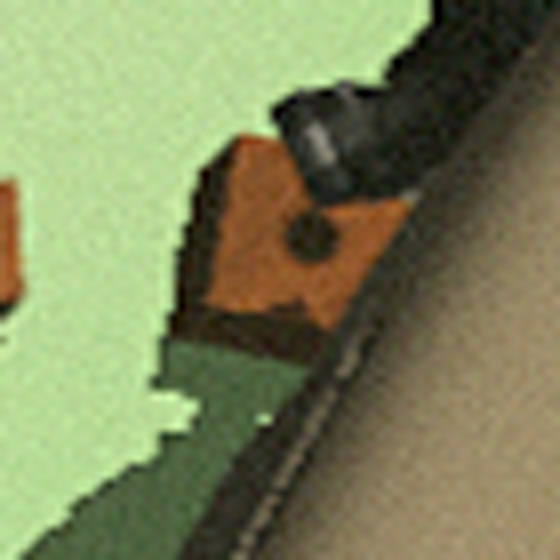

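```bash
python3 - <<'E'
from h import *
p=np.array([.5854,-.2906,.1862])
t=proj("scene",p-[0,0,.0705]); print(t)
for off in ([0,0],np.array([170.25,342.0])-t, [1.5,0.3]):
    print(atz("scene",np.array([178.5,357.25])-off,.055), off)
print(atz("top",[430+310/8,190+238/8],.055))
E
```

```text
[170.84850681 342.42543544]
[ 0.58809208 -0.28959963  0.055     ] [0, 0]
[ 0.58939605 -0.28882512  0.055     ] [-0.59850681 -0.42543544]
[ 0.58631573 -0.29199075  0.055     ] [1.5, 0.3]
[ 0.58332717 -0.29318571  0.055     ]
```

Request:
jog_arm:
  moves:
    - [[0,0,3,0,0,0,1],[0,0,5.2,0,0,0,1],[0,0,5.2,0,0,0,1],[0,0,5.2,0,0,0,1]]

```text
time: 10.38
eef_pos: [0.5864, -0.2918, 0.1354]
eef_rot: [179.9, -0.0, 23.3]
contact_force: [0.3, -0.2, 0.4]
finger_gap: 0.0105
```

```bash
python3 - <<'E'
from h import *
print(ctrl.read_state()['eef_pos'])
im=ctrl.camera("scene")[:,:,::-1]
a=im[320:380,145:205]
cv2.imwrite("pics/z6.png",cv2.resize(cv2.convertScaleAbs(a,alpha=1.8),None,fx=10,fy=10,interpolation=cv2.INTER_CUBIC))
E
```

```text
[ 0.58635156 -0.29184396  0.13540221]
```

View pics/z6.png

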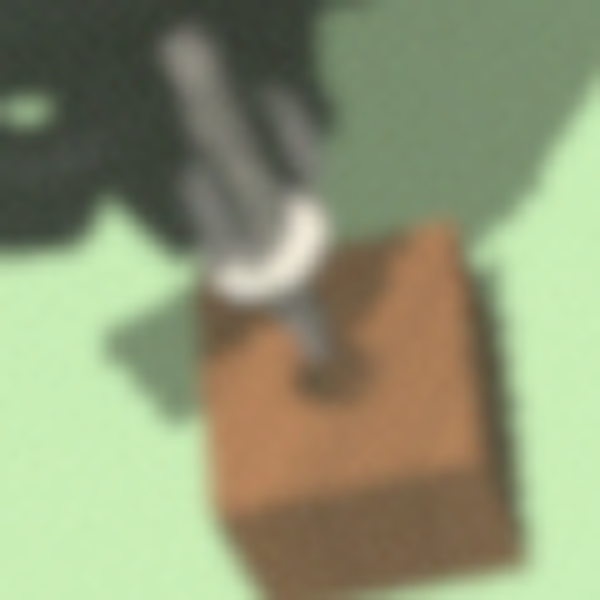

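The tip is at (176.8,355.2) and about 10 mm above the hole at (178.5,357.5). Extrapolated down, it lands at the centre, so I'm inserting it.

Request:
jog_arm:
  moves:
    - [[0,0,1.5,0,0,0,1],[0,0,3,0,0,0,1],[0,0,4.5,0,0,0,1],[0,0,5.5,0,0,0,1],[0,0,5.7,0,0,0,1],[0,0,5.7,0,0,0,1]]

```text
time: 11.18
eef_pos: [0.5854, -0.2917, 0.0775]
eef_rot: [-180.0, 0.0, 23.2]
contact_force: [-2.3, 1.0, 3.4]
finger_gap: 0.0104
```

Request:
jog_arm:
  moves:
    - [[0,0,0,0,0,0,0.6],[0,0,0,0,0,0,0],[0,0,0,0,0,0,-1],[0,0,0,0,0,0,-1],[0,0,0,0,0,0,-1],[0,0,-5,0,0,0,-1],[0,0,-11,0,0,0,-1],[0,0,-13,0,0,0,-1],[0,0,-13,0,0,0,-1]]

```text
time: 12.3
eef_pos: [0.5873, -0.2929, 0.21]
eef_rot: [179.7, -0.2, 23.2]
contact_force: [0.2, 0.1, -0.4]
finger_gap: 0.0856
```

```bash
python3 - <<'E'
from h import *
print(ctrl.read_state()['eef_pos'])
im=ctrl.camera("scene")[:,:,::-1]; cv2.imwrite("pics/scene_full_f.png",im)
a=im[320:380,145:205]
cv2.imwrite("pics/z7.png",cv2.resize(cv2.convertScaleAbs(a,alpha=1.8),None,fx=10,fy=10,interpolation=cv2.INTER_CUBIC))
E
```

```text
[ 0.5873134  -0.29287755  0.21004755]
```

View pics/z7.png

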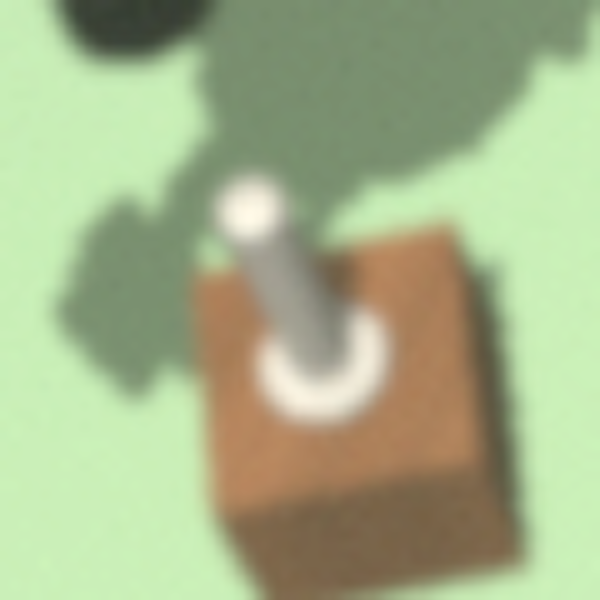

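The stylus is seated upright in the large stand, with its grip end at (170,341) and collar at (177,356). Now the approach to the bin bar.

```bash
python3 - <<'E'
from h import *
d=[180,0,23.25];e=[180,0,80.5]
rel(np.array([.5861,-.2917,.207]),d,[([.681,.124,.32],e)])
E
```

```text
[ 25.13 -34.45 -11.3 ] [  0.    0.  -57.3]
```

Request:
jog_arm:
  moves:
    - [[0,0,-5,0,0,0,-1],[2,-3,-10,0,0,-9,-1],[6,-8,-11.3,0,0,-18,-1],[10,-13.5,-11.3,0,0,-27,-1],[14,-19,-11.3,0,0,-36,-1],[18,-24.5,-11.3,0,0,-45,-1],[22,-30,-11.3,0,0,-53,-1],[25.1,-34.45,-11.3,0,0,-57.3,-1],[25.1,-34.45,-11.3,0,0,-57.3,-1],[25.1,-34.45,-11.3,0,0,-57.3,-1],[25.1,-34.45,-11.3,0,0,-57.3,-1]]

```text
time: 13.72
eef_pos: [0.68, 0.122, 0.3193]
eef_rot: [-179.9, 0.1, 80.4]
contact_force: [-0.4, -0.8, 0.5]
finger_gap: 0.0859
```

```bash
python3 - <<'E'
from h import *
s=ctrl.read_state();print(s['eef_pos'],s['eef_rot'],s['joint_pos'])
snap("g",crop=dict(scene=(320,180,480,300),top=(200,100,360,220)))
E
```

```text
[0.68002054 0.12201078 0.31932565] [-1.79903688e+02  6.52099384e-02  8.04472495e+01] [ 4.83162321e+00  2.13059653e+01  1.63825666e+01  8.51860936e+01
 -3.92392368e-02  1.04384466e+02]
```

View pics/scene_g.png

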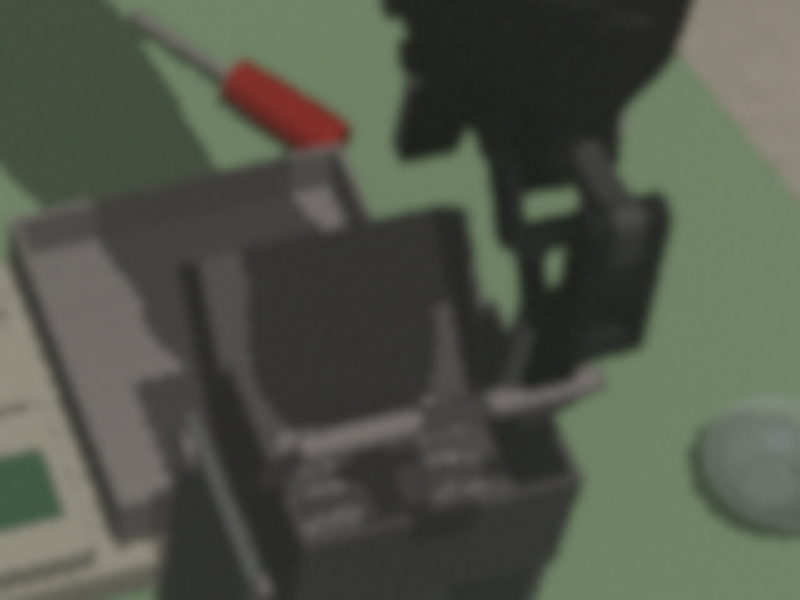

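View pics/top_g.png

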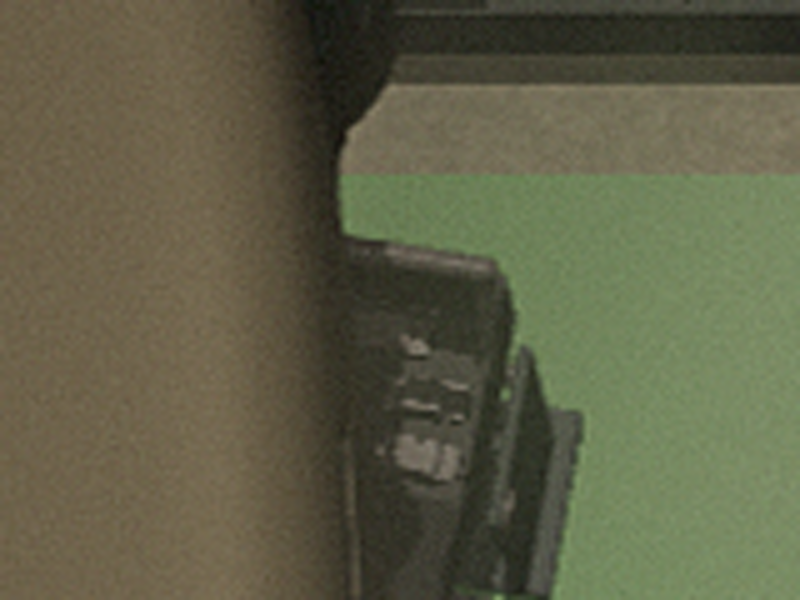

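```bash
python3 - <<'E'
from h import *
p=np.array([.680,.122,.319]); R0=R.from_euler("xyz",[180,0,80.45],degrees=True)
for s in(-.0425,0,.0425): print((proj("scene",p+[0,0,.013]+R0.apply([0,s,0]))-[320,180])*5)
for z in(.245,): 
  for q in ([.673,.0714],[.691,.1778],[.682,.1246]): print((proj("scene",q+[z])-[320,180])*5,(proj("top",q+[z])-[200,100])*5)
  print("bar ends from scene_g", atz("scene",[320+300/5,180+440/5],z),atz("scene",[320+600/5,180+380/5],z))
  print("top right end", atz("top",[200+497/5,100+266/5],z))
E
```

```text
[422.63903934 157.21940779]
[471.65363645 258.76118617]
[523.52329563 366.21769398]
[290.93798493 448.27477799] [491.29933533 270.05998874]
[586.9932917  378.99728284] [214.75275455 224.23015232]
[440.3813362  413.30475446] [352.60471589 247.07524706]
bar ends from scene_g [0.67137563 0.07580791 0.245     ] [0.69323484 0.18164384 0.245     ]
top right end [0.67460363 0.0692581  0.245     ]
```

Request:
jog_arm:
  moves:
    - [[0,0.1,5,0,0,0,-1],[0,0.1,9.5,0,0,0,-1],[0,0.1,9.8,0,0,0,-1],[0,0.1,9.8,0,0,0,0],[0,0.1,9.8,0,0,0,0.5],[0,0.1,9.8,0,0,0,0.58],[0,0.1,9.8,0,0,0,0.58],[0,0.1,9.8,0,0,0,0.58],[0,0.1,9.8,0,0,0,0.58],[0,0.1,9.8,0,0,0,0.58]]

```text
time: 15.08
eef_pos: [0.6814, 0.1235, 0.2222]
eef_rot: [-180.0, 0.0, 80.6]
contact_force: [-0.0, 1.3, 0.4]
finger_gap: 0.0178
```

```bash
python3 - <<'E'
from h import *
s=ctrl.read_state();print(s['eef_pos'],s['eef_rot'],s['contact_force'])
snap("i",crop=dict(scene=(340,190,480,295)),cams=("scene",))
p=s['eef_pos'];print((proj("scene",p)-[340,190])*5.714)
E
```

```text
[0.68136009 0.12354633 0.22219102] [-1.79987398e+02  2.81609587e-03  8.05554550e+01] [-0.01425995  1.29748017  0.4013798 ]
[373.62857743 456.16174611]
```

View pics/scene_i.png

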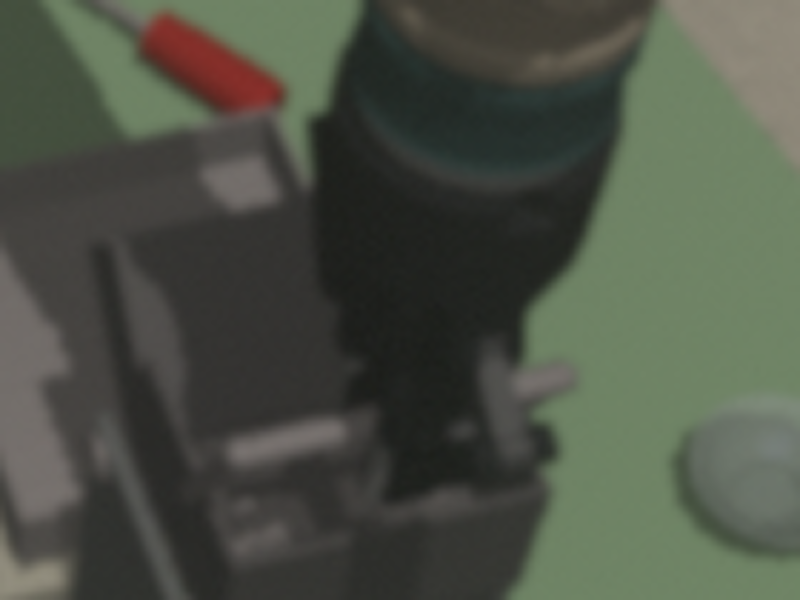

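The bar is caged with no contact force: the gap is 17.8 mm and the bar is visible on both sides of the fingers. Next I compute the swing rows, with the tool's y along the dispenser's x and the tilt going from 0 to 30°.

```bash
cat >> h.py <<'E'
def swing(th, d=23., tilt=30., r=122.07, a0=55.008):
    a=np.radians(a0+th); ph=np.radians(tilt*th/94.5)
    B=np.array([r*np.cos(a),r*np.sin(a)])
    return B+d*np.array([np.sin(ph),-np.cos(ph)]), ph   # mm x_d,z ; tilt
def rows(th0,ths,g,start=None):
    p0,f0=swing(th0) if start is None else start
    yv=np.array([np.cos(f0),np.sin(f0)]); zv=np.array([np.sin(f0),-np.cos(f0)])
    for t in ths:
        p,f=swing(t); dp=(p-p0)/10
        print([0,round(dp@yv,2),round(dp@zv,2),round(-np.degrees(f-f0),1),0,0,g], t, p.round(1))
E
python3 - <<'E'
from h import *
rows(0,[1,3,6,10,14,18,22,26,30,34,38],.65)
rows(38,[42,46,50,54,58,62,66,70,73,76],.65)
rows(76,[79,82,85,88,90,92,94,95.5,97,97],.65)
E
```

```text
[0, np.float64(-0.16), np.float64(-0.12), np.float64(-0.3), 0, 0, 0.65] 1 [68.4 78.2]
[0, np.float64(-0.49), np.float64(-0.35), np.float64(-1.0), 0, 0, 0.65] 3 [65.1 80.5]
[0, np.float64(-1.01), np.float64(-0.68), np.float64(-1.9), 0, 0, 0.65] 6 [59.9 83.8]
[0, np.float64(-1.72), np.float64(-1.07), np.float64(-3.2), 0, 0, 0.65] 10 [52.8 87.7]
[0, np.float64(-2.45), np.float64(-1.4), np.float64(-4.4), 0, 0, 0.65] 14 [45.5 91. ]
[0, np.float64(-3.2), np.float64(-1.69), np.float64(-5.7), 0, 0, 0.65] 18 [38.  93.9]
[0, np.float64(-3.98), np.float64(-1.91), np.float64(-7.0), 0, 0, 0.65] 22 [30.2 96.1]
[0, np.float64(-4.76), np.float64(-2.08), np.float64(-8.3), 0, 0, 0.65] 26 [22.4 97.8]
[0, np.float64(-5.56), np.float64(-2.19), np.float64(-9.5), 0, 0, 0.65] 30 [14.4 98.9]
[0, np.float64(-6.36), np.float64(-2.25), np.float64(-10.8), 0, 0, 0.65] 34 [ 6.4 99.5]
[0, np.float64(-7.16), np.float64(-2.24), np.float64(-12.1), 0, 0, 0.65] 38 [-1.6 99.4]
[0, np.float64(-0.79), np.float64(-0.11), np.float64(-1.3), 0, 0, 0.65] 42 [-9.6 98.8]
[0, np.float64(-1.59), np.float64(-0.15), np.float64(-2.5),
[... 915 characters left out ...]
, np.float64(-1.67), np.float64(0.7), np.float64(-2.9), 0, 0, 0.65] 85 [-83.1  58. ]
[0, np.float64(-2.2), np.float64(0.99), np.float64(-3.8), 0, 0, 0.65] 88 [-86.7  53.1]
[0, np.float64(-2.54), np.float64(1.2), np.float64(-4.4), 0, 0, 0.65] 90 [-89.   49.8]
[0, np.float64(-2.88), np.float64(1.42), np.float64(-5.1), 0, 0, 0.65] 92 [-91.2  46.4]
[0, np.float64(-3.21), np.float64(1.66), np.float64(-5.7), 0, 0, 0.65] 94 [-93.2  42.9]
[0, np.float64(-3.45), np.float64(1.84), np.float64(-6.2), 0, 0, 0.65] 95.5 [-94.6  40.2]
[0, np.float64(-3.68), np.float64(2.03), np.float64(-6.7), 0, 0, 0.65] 97 [-96.   37.5]
[0, np.float64(-3.68), np.float64(2.03), np.float64(-6.7), 0, 0, 0.65] 97 [-96.   37.5]
```

Request:
jog_arm:
  moves:
    - [[0,-0.15,-0.1,-0.3,0,0,0.65],[0,-0.5,-0.35,-1,0,0,0.65],[0,-1,-0.7,-1.9,0,0,0.65],[0,-1.7,-1.05,-3.2,0,0,0.65],[0,-2.45,-1.4,-4.4,0,0,0.65],[0,-3.2,-1.7,-5.7,0,0,0.65],[0,-4,-1.9,-7,0,0,0.65],[0,-4.75,-2.1,-8.3,0,0,0.65],[0,-5.55,-2.2,-9.5,0,0,0.65],[0,-6.35,-2.25,-10.8,0,0,0.65],[0,-7.15,-2.25,-12.1,0,0,0.65]]

```text
time: 16.5
eef_pos: [0.61, 0.1353, 0.2444]
eef_rot: [167.9, 0.0, 80.6]
contact_force: [0.8, 0.2, 2.1]
finger_gap: 0.0151
```

```bash
python3 - <<'E'
from h import *
snap("j",crop=dict(scene=(320,190,460,295)),cams=("scene",))
E
```

```text
(no output)
```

View pics/scene_j.png

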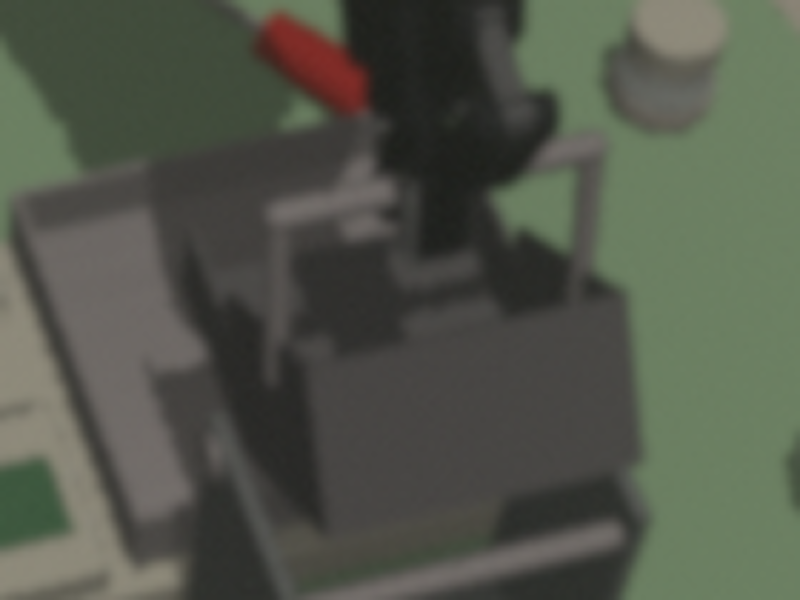

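The bar, spanning (275,210) to (605,145) in the crop, is still caged and the bin has tipped partway. Continuing the swing.

Request:
jog_arm:
  moves:
    - [[0,-0.8,-0.1,-1.3,0,0,0.65],[0,-1.6,-0.15,-2.5,0,0,0.65],[0,-2.4,-0.15,-3.8,0,0,0.65],[0,-3.2,-0.05,-5.1,0,0,0.65],[0,-4,0.05,-6.3,0,0,0.65],[0,-4.75,0.25,-7.6,0,0,0.65],[0,-5.55,0.5,-8.9,0,0,0.65],[0,-6.25,0.8,-10.2,0,0,0.65],[0,-6.8,1.05,-11.1,0,0,0.65],[0,-7.35,1.3,-12.1,0,0,0.65]]

```text
time: 17.8
eef_pos: [0.5424, 0.1466, 0.2164]
eef_rot: [155.7, 0.0, 80.5]
contact_force: [-0.4, 0.9, -0.5]
finger_gap: 0.0149
```

Request:
jog_arm:
  moves:
    - [[0,-0.55,0.2,-1,0,0,0.65],[0,-1.15,0.45,-1.9,0,0,0.65],[0,-1.65,0.7,-2.9,0,0,0.65],[0,-2.2,1,-3.8,0,0,0.65],[0,-2.55,1.2,-4.4,0,0,0.65],[0,-2.9,1.4,-5.1,0,0,0.65],[0,-3.2,1.65,-5.7,0,0,0.65],[0,-3.45,1.85,-6.2,0,0,0.65],[0,-3.7,2.05,-6.7,0,0,0.65],[0,-3.7,2.05,-6.7,0,0,0.65],[0,-3.7,2.05,-6.7,0,0,0.65]]

```text
time: 19.18
eef_pos: [0.5189, 0.1508, 0.1839]
eef_rot: [149.0, -0.0, 80.5]
contact_force: [4.0, -0.7, 1.6]
finger_gap: 0.0147
```

```bash
python3 - <<'E'
from h import *
s=ctrl.read_state();print(s['eef_pos'],s['eef_rot'],s['contact_force'],s['finger_gap'])
snap("k",crop=dict(scene=(290,190,450,310),top=(200,120,360,240)))
E
```

```text
[0.51886007 0.1507738  0.18392857] [ 1.48964585e+02 -3.51835428e-02  8.05210492e+01] [ 4.03367442 -0.73619044  1.60478706] 0.014691697126580043
```

View pics/scene_k.png

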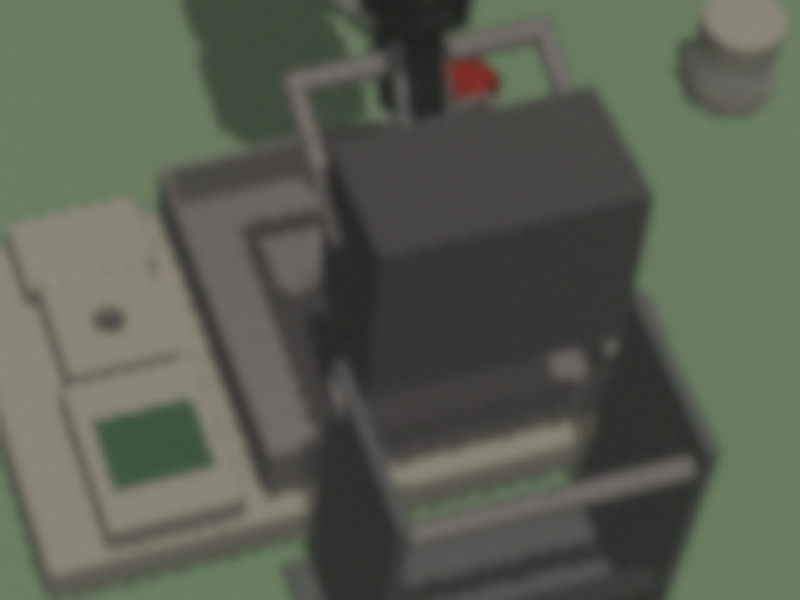

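View pics/top_k.png

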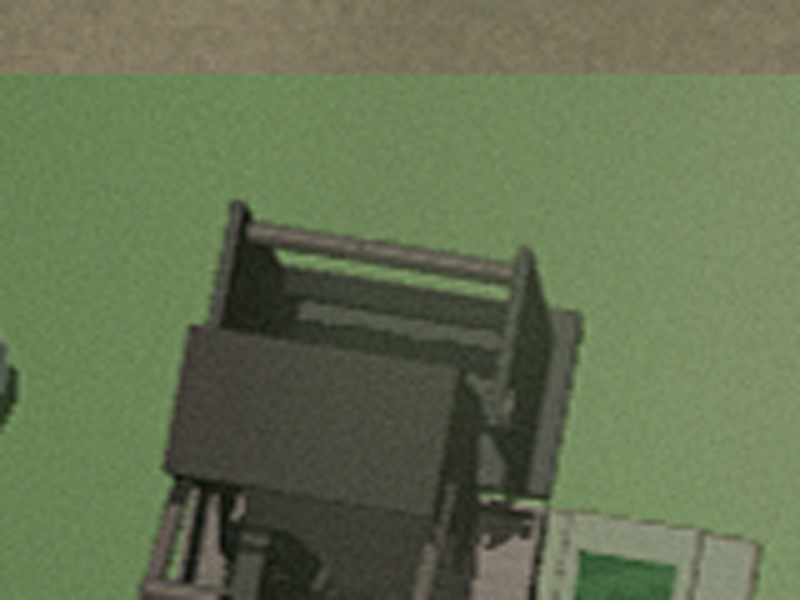

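The bin is at the stop, with about 4 N of reaction. I'll press a touch further and hold so the parts can slide out.

Request:
jog_arm:
  moves:
    - [[0,-0.2,0,0,0,0,0.65],[0,-0.2,0,0,0,0,0.65],[0,-0.2,0,0,0,0,0.65],[0,-0.2,0,0,0,0,0.65],[0,-0.2,0,0,0,0,0.65],[0,-0.2,0,0,0,0,0.65]]

```text
time: 20.02
eef_pos: [0.5187, 0.1508, 0.184]
eef_rot: [148.8, -0.1, 80.5]
contact_force: [8.9, -2.3, 0.0]
finger_gap: 0.0155
```

```bash
python3 - <<'E'
from h import *
s=ctrl.read_state();print(s['eef_pos'],s['contact_force'],s['finger_gap'])
snap("l",crop=dict(scene=(290,190,450,310),top=(200,160,380,295)))
for n in("scene","top"): print([(np.round(d["box"]).tolist(),round(d["confidence"],2)) for d in ctrl.search_frame("clasp0",n)])
E
```

```text
[0.51873979 0.15083824 0.18398205] [ 8.91202206 -2.29430787  0.01948677] 0.015517722806994264
[([167.0, 336.0, 182.0, 365.0], 0.73), ([261.0, 377.0, 279.0, 394.0], 0.61), ([350.0, 245.0, 357.0, 257.0], 0.37)]
[]
```

View pics/scene_l.png

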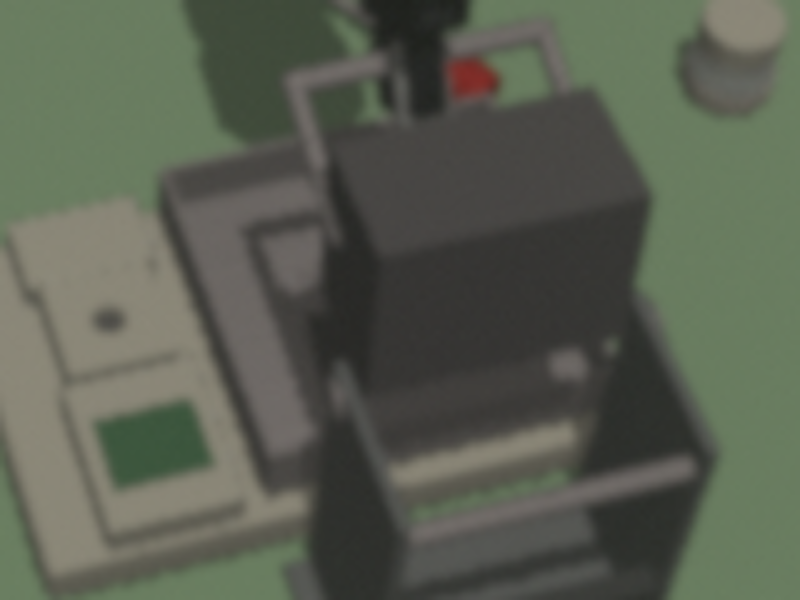

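View pics/top_l.png

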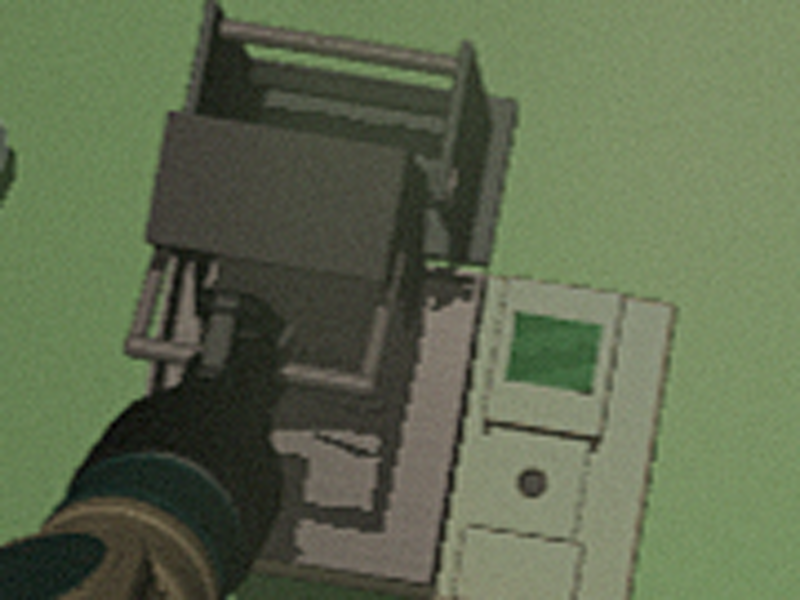

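The stop is firm: the pose is unchanged with 9 N of reaction. The bin hides the pan's inner part. I hold a little longer, then swing back slowly and look into the bin.

Request:
jog_arm:
  moves:
    - [[0,0,0,0,0,0,0.65],[0,0,0,0,0,0,0.65],[0,0,0,0,0,0,0.65],[0,0,0,0,0,0,0.65],[0,0.1,0,0,0,0,0.65],[0,0.2,0,0,0,0,0.65]]

```text
time: 20.98
eef_pos: [0.5188, 0.1508, 0.1839]
eef_rot: [149.0, -0.0, 80.5]
contact_force: [3.1, -0.8, 2.5]
finger_gap: 0.0151
```

```bash
python3 - <<'E'
from h import *
rows(97,[96,94,91,87,83,79,75,71,67,63,59,55],.65)
print()
rows(55,[51,47,43,39,35,31,27,23,19,15,11],.65)
print()
rows(11,[8,5,3,1,0,-1,-2,-2,-2],.65)
E
```

```text
[0, np.float64(0.17), np.float64(-0.11), np.float64(0.3), 0, 0, 0.65] 96 [-95.1  39.3]
[0, np.float64(0.52), np.float64(-0.32), np.float64(1.0), 0, 0, 0.65] 94 [-93.2  42.9]
[0, np.float64(1.05), np.float64(-0.61), np.float64(1.9), 0, 0, 0.65] 91 [-90.1  48.1]
[0, np.float64(1.78), np.float64(-0.94), np.float64(3.2), 0, 0, 0.65] 87 [-85.5  54.8]
[0, np.float64(2.54), np.float64(-1.23), np.float64(4.4), 0, 0, 0.65] 83 [-80.5  61.1]
[0, np.float64(3.31), np.float64(-1.46), np.float64(5.7), 0, 0, 0.65] 79 [-75.1  67. ]
[0, np.float64(4.09), np.float64(-1.63), np.float64(7.0), 0, 0, 0.65] 75 [-69.2  72.5]
[0, np.float64(4.89), np.float64(-1.74), np.float64(8.3), 0, 0, 0.65] 71 [-62.9  77.5]
[0, np.float64(5.69), np.float64(-1.8), np.float64(9.5), 0, 0, 0.65] 67 [-56.4  82.1]
[0, np.float64(6.49), np.float64(-1.79), np.float64(10.8), 0, 0, 0.65] 63 [-49.5  86.2]
[0, np.float64(7.29), np.float64(-1.73), np.float64(12.1), 0, 0, 0.65] 59 [-42.3  89.7]
[0, np.float64(8.08), np.float64(-1.61), np.float64(13.3), 0, 0, 0.65] 55 [-34.9  92.8]

[0, np.float64(0.8), np.float64(-0.01), np.float64(1.
[... 927 characters left out ...]
t64(1.0), 0, 0, 0.65] 8 [56.4 85.8]
[0, np.float64(1.02), np.float64(0.65), np.float64(1.9), 0, 0, 0.65] 5 [61.7 82.7]
[0, np.float64(1.35), np.float64(0.89), np.float64(2.5), 0, 0, 0.65] 3 [65.1 80.5]
[0, np.float64(1.67), np.float64(1.14), np.float64(3.2), 0, 0, 0.65] 1 [68.4 78.2]
[0, np.float64(1.82), np.float64(1.27), np.float64(3.5), 0, 0, 0.65] 0 [70. 77.]
[0, np.float64(1.98), np.float64(1.4), np.float64(3.8), 0, 0, 0.65] -1 [71.6 75.8]
[0, np.float64(2.13), np.float64(1.54), np.float64(4.1), 0, 0, 0.65] -2 [73.2 74.5]
[0, np.float64(2.13), np.float64(1.54), np.float64(4.1), 0, 0, 0.65] -2 [73.2 74.5]
[0, np.float64(2.13), np.float64(1.54), np.float64(4.1), 0, 0, 0.65] -2 [73.2 74.5]
```

Request:
jog_arm:
  moves:
    - [[0,0.2,-0.1,0.3,0,0,0.65],[0,0.5,-0.3,1,0,0,0.65],[0,1.05,-0.6,1.9,0,0,0.65],[0,1.8,-0.95,3.2,0,0,0.65],[0,2.55,-1.25,4.4,0,0,0.65],[0,3.3,-1.45,5.7,0,0,0.65],[0,4.1,-1.65,7,0,0,0.65],[0,4.9,-1.75,8.3,0,0,0.65],[0,5.7,-1.8,9.5,0,0,0.65],[0,6.5,-1.8,10.8,0,0,0.65],[0,7.3,-1.75,12.1,0,0,0.65],[0,8.1,-1.6,13.3,0,0,0.65]]

```text
time: 22.48
eef_pos: [0.5789, 0.1406, 0.2385]
eef_rot: [162.5, -0.0, 80.5]
contact_force: [-0.3, 0.9, 0.7]
finger_gap: 0.0147
```

```bash
python3 - <<'E'
from h import *
snap("m",crop=dict(scene=(290,190,450,310),top=(200,160,380,295)))
E
```

```text
(no output)
```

View pics/scene_m.png

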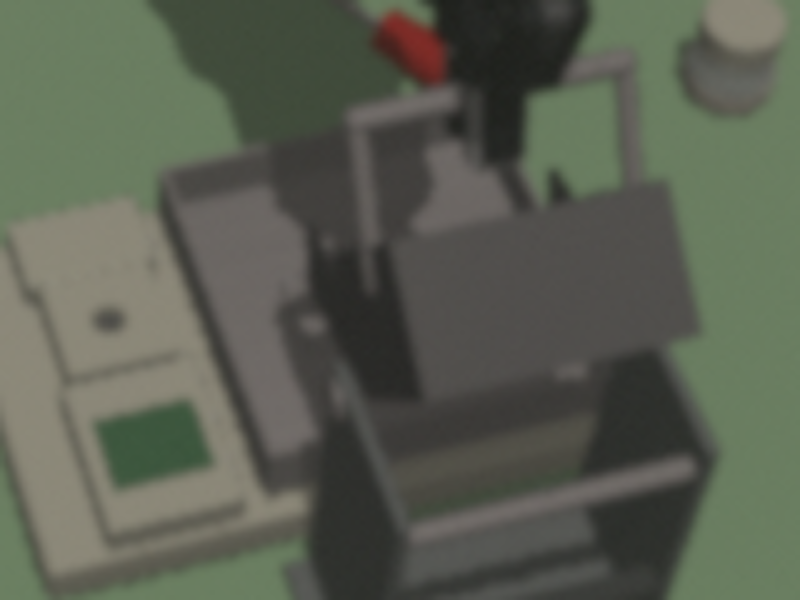

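View pics/top_m.png

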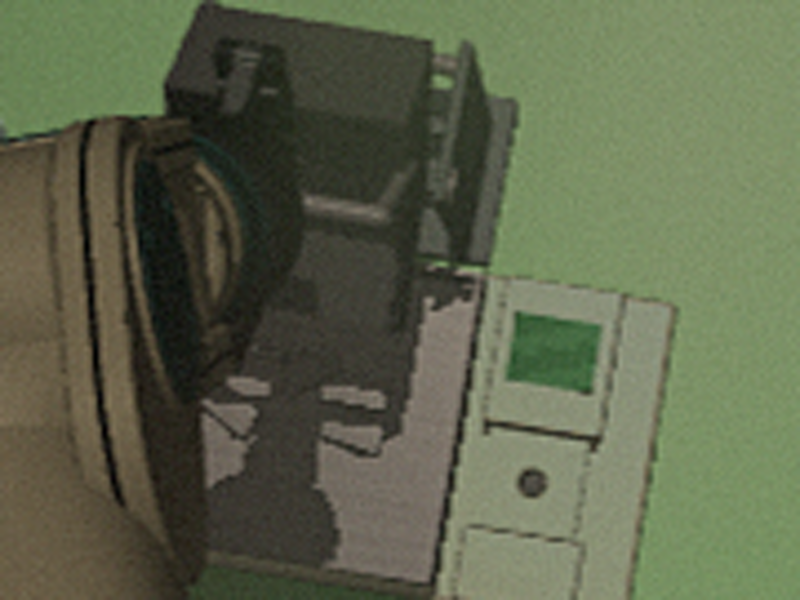

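A clasp shows in the pan at (352,254). The rest are in shadow, so I continue home.

Request:
jog_arm:
  moves:
    - [[0,0.8,0,1.3,0,0,0.65],[0,1.6,0.05,2.5,0,0,0.65],[0,2.4,0.15,3.8,0,0,0.65],[0,3.2,0.3,5.1,0,0,0.65],[0,3.95,0.55,6.3,0,0,0.65],[0,4.7,0.8,7.6,0,0,0.65],[0,5.45,1.15,8.9,0,0,0.65],[0,6.15,1.55,10.2,0,0,0.65],[0,6.8,1.95,11.4,0,0,0.65],[0,7.45,2.45,12.7,0,0,0.65],[0,8.05,3,14,0,0,0.65]]

```text
time: 23.95
eef_pos: [0.6634, 0.1265, 0.2337]
eef_rot: [176.5, -0.0, 80.6]
contact_force: [-0.1, -0.0, -0.6]
finger_gap: 0.0149
```

Request:
jog_arm:
  moves:
    - [[0,0.5,0.3,1,0,0,0.65],[0,1,0.65,1.9,0,0,0.65],[0,1.35,0.9,2.5,0,0,0.65],[0,1.65,1.15,3.2,0,0,0.65],[0,1.8,1.25,3.5,0,0,0.65],[0,2.0,1.4,3.5,0,0,0.65],[0,2.1,1.4,3.5,0,0,0.65],[0,2.1,1.4,3.5,0,0,0.65]]

```text
time: 24.95
eef_pos: [0.6835, 0.1231, 0.2211]
eef_rot: [180.0, 0.0, 80.6]
contact_force: [-2.6, 0.0, -1.2]
finger_gap: 0.0153
```

Request:
jog_arm:
  moves:
    - [[0,-0.2,0,0,0,0,0.4],[0,-0.2,0,0,0,0,-0.3],[0,-0.2,0,0,0,0,-1],[0,-0.2,0,0,0,0,-1],[0,-0.2,0,0,0,0,-1],[0,-0.2,-4,0,0,0,-1],[0,-0.2,-9,0,0,0,-1],[-6,-1,-11,0,0,0,-1],[-12,-2,-11,0,0,0,-1],[-18,-4,-11,0,0,0,-1],[-24,-7,-11,0,0,0,-1],[-28,-10,-11,0,0,0,-1]]

```text
time: 26.45
eef_pos: [0.5384, -0.1387, 0.3311]
eef_rot: [179.9, 0.0, 80.5]
contact_force: [-0.1, 0.3, -0.3]
finger_gap: 0.0855
```

```bash
python3 - <<'E'
from h import *
s=ctrl.read_state();print(s['eef_pos'],s['contact_force'],s['joint_pos'])
for n,b in(("scene",(290,190,450,310)),("top",(205,130,365,310))):
    im=cv2.convertScaleAbs(ctrl.camera(n)[:,:,::-1],alpha=1.5 if n=="scene" else 2.0); cv2.imwrite(f"pics/{n}_full_n.png",im)
    l,t,r,bb=b; k=min(800/(r-l),600/(bb-t)); cv2.imwrite(f"pics/{n}_n.png",cv2.resize(im[t:bb,l:r],None,fx=k,fy=k,interpolation=cv2.INTER_CUBIC))
    print([(np.round(d["box"]).tolist(),round(d["confidence"],2)) for d in ctrl.search_frame("clasp0",n)])
E
```

```text
[ 0.5384181  -0.13874885  0.33110803] [-0.09065454  0.34508662 -0.26358902] [-2.11104336e+01  6.66201318e+00 -8.39021239e-01  8.23612172e+01
 -3.31811013e-03  7.83952406e+01]
[([349.0, 253.0, 362.0, 257.0], 0.55), ([356.0, 222.0, 438.0, 306.0], 0.36)]
[([276.0, 245.0, 287.0, 253.0], 0.58), ([271.0, 249.0, 288.0, 262.0], 0.48), ([254.0, 238.0, 270.0, 239.0], 0.43)]
```

View pics/scene_n.png

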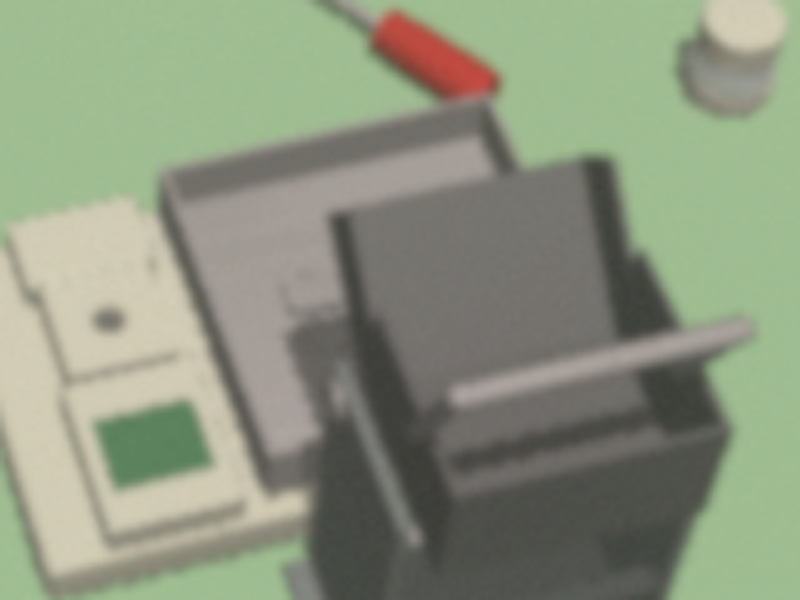

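View pics/top_n.png

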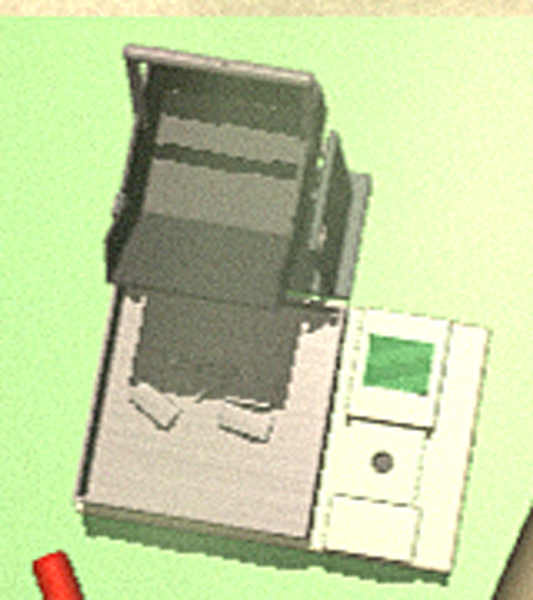

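The bin is empty and home, with its bar ends at top (243.4,144.4) and (298.6,152.5) as at the start. I'll count the clasps in the pan.

```bash
python3 - <<'E'
from h import *
a=np.mean([ctrl.camera("top").astype(float) for _ in range(4)],0)[215:285,225:315]
g=a.mean(2); g=np.clip((g-25)/(150-25),0,1)**0.55*255
cv2.imwrite("pics/pan.png",cv2.resize(g.astype(np.uint8),None,fx=8.5,fy=8.5,interpolation=cv2.INTER_CUBIC))
b=cv2.imread("pics/top0.png")[170:200,240:310]; 
i=cv2.imread("pics/top_full_n.png"); cv2.imwrite("pics/topf.png",i)
E
```

```text
(no output)
```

View pics/pan.png

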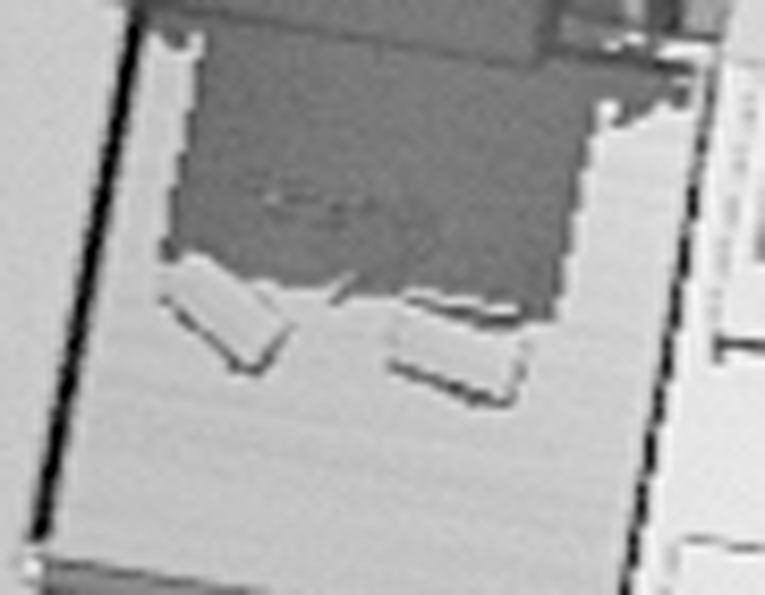

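View pics/topf.png

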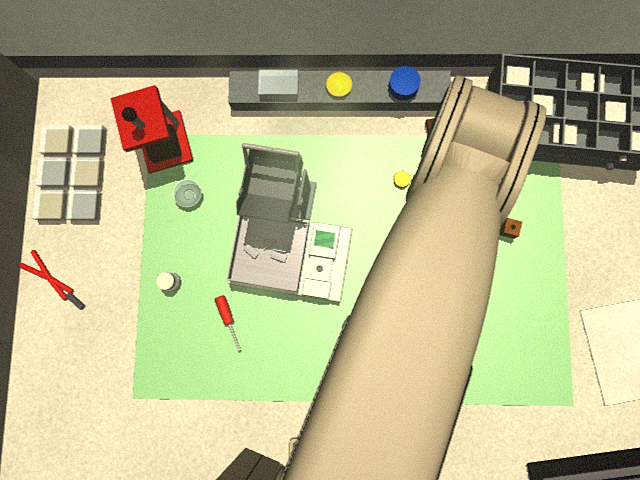

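View pics/scene_full_n.png

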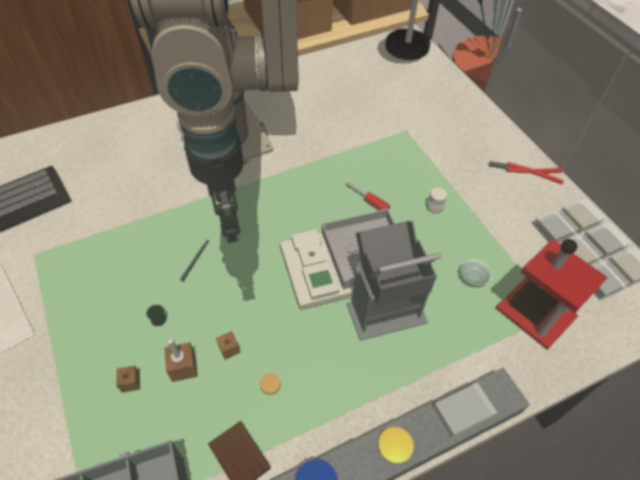

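```bash
python3 - <<'E'
from h import *
a=np.mean([ctrl.camera("top").astype(float) for _ in range(10)],0).mean(2)
def e(r,lo,hi,k): 
    l,t,R_,b=r; g=np.clip((a[t:b,l:R_]-lo)/(hi-lo),0,1)*255; return cv2.resize(g.astype(np.uint8),None,fx=k,fy=k,interpolation=cv2.INTER_CUBIC)
p=a[225:248,250:290]; print(p.min(),np.median(p),p.max())
q=a[155:200,245:300]; print(np.median(q))
cv2.imwrite("pics/pan2.png",e((240,215,305,265),35,75,12))
cv2.imwrite("pics/bin2.png",e((235,140,310,225),15,90,7))
E
```

```text
45.5 57.06666666666666 106.5
56.03333333333333
```

View pics/pan2.png

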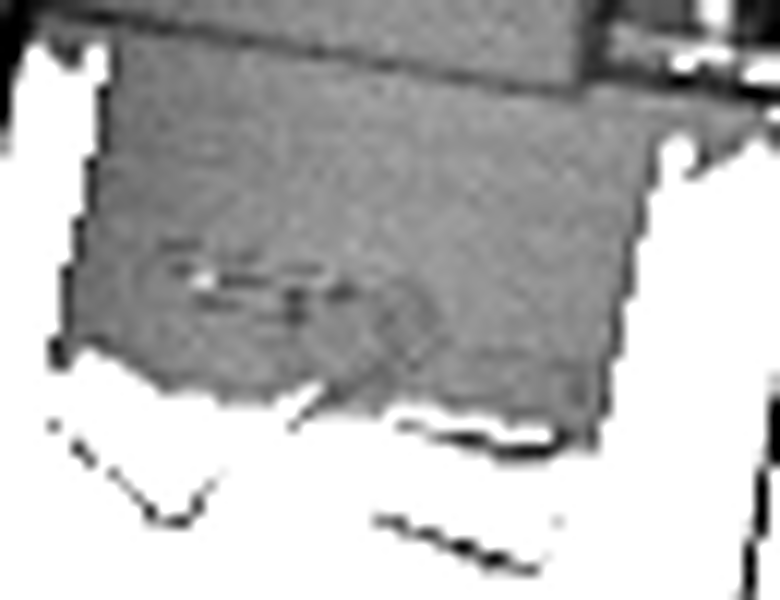

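View pics/bin2.png

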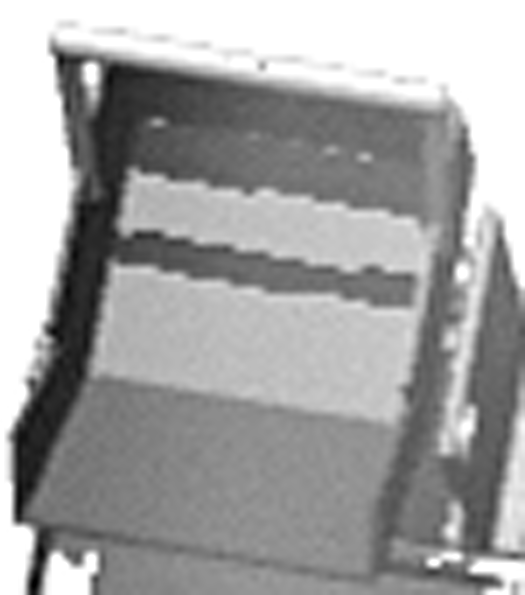

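```bash
python3 - <<'E'
from h import *
print(ctrl.job_done(), ctrl.read_state()["time"])
E
```

```text
the job is handed in; nothing more can be done
the job is handed in; nothing more can be done
```

I did the job in the order asked and handed it in at about 27 s of the 72 s limit. The one thing I couldn't fully confirm is the count of five clasps in the pan.

- **Zeroing the scale:** I pressed the recessed button with the stylus while the pan was still empty. The force was 2.2 N part-way and 9.4 N at the bottom. The interface doesn't report button travel, so "pressed" rests on that force rise and the tool height.
- **Stylus:** It is back in the largest stand. The pictures show it upright, with its collar on the stand's top.
- **Pouring:** I pulled the bar to a firm stop, with about 9 N of reaction and no further movement. I held it there about 2 s in all and swung it back at the same steady pace.
- **Bin:** It is home, with its bar ends at the same pixels as at the start, and it looks empty in the enhanced top view.
- **Clasps:** Two lie in plain view in the pan. Three more show only as edges in the bin's shadow, so I didn't see all five separately. I saw none outside the pan.
- **Other things and the arm:** The other things on the bench looked undisturbed in the last scene picture. The arm was clear of everything, with the gripper open.

The networks' clasp search disagreed with this count: it gave only two or three weak hits, some of them on other things. It was no help for counting.

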